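# Knock a stuck stone core out of a coring tube

## Robot

A 6-joint arm with a two-finger parallel gripper is mounted at the origin on the work surface. World frame = base frame: x ahead of the robot, y to its left, z up, the work surface at z = 0. Lengths are in mm, angles in rad, forces in N, time in s.
With the tool pointing down it reaches from about 275 to 750 mm from the base axis. Payload 10.2 kg.
Tool frame: the origin (TCP) lies at the very end of the fingers, on their centre line; the grasp point (between the pads) lies 19 mm behind it; z points along the fingers, y is the direction in which the jaws open and shut (so a half turn about z gives the same grasp; the last joint's range is limited). The gripper opens to 85 mm and grips with 20 to 120 N. Pads are 22 mm wide; open, the fingers measure 114 mm over their backs; the gripper's body (76 mm by 85 mm) begins 54 mm behind the grasp point. The pads swing forward as they close: fully open they stand 13 mm farther back than shut.
Start: joints at [-1.41, 0.313, 1.498, -0, 1.331, -0.223], TCP at [196.572, -486.817, 231.294] pointing down, gripper open.
Joint ranges: [-2.94, 2.94], [-0.97, 2.17], [0.19, 2.56], [-1.23, 4.37], [0.02, 3.11], [-2.88, 2.88]. Speed limits (rad/s): [2.39, 2.39, 3.01, 3.14, 3.14, 3.14].

## Interface

Orientations are given as a unit quaternion [w, x, y, z].
In Python, from rig import sensors, imaging, ctrl gives the robot as it stands.
- The arm moves only by the shell command python3 -m creep 'ROWS' [FORCE]. ROWS is JSON, a list of rows, each an object with "grip": the finger opening in mm, from 0 to 85.4; "linear": the shift along the tool's x, y, z in mm, a list of three; "rot": the turn, a rotation vector about the tool's x, y, z in rad, a list of three. A call has 1 to 12 rows; each row shifts and turns the commanded pose from where the row before left it, along the tool's axes as they then stand; what a row does not reach is not made up. A row lasts 1/12 s, in which the tool goes at most 41.7 mm and 7.16 degrees, less where a joint would pass 70% of its speed; a pose out of reach is approached as far as the arm can. A call with a gripper value outside its range is refused whole. The fingers move at their own pace and stop on an object; FORCE is the grip in N (left out, the last holds). Time passes only in rows, so rows that do not move let the fingers close. It gives the time, the measured TCP pose, the force and the opening at its end, in the units of the state.
- sensors.sense(): the state, without advancing time (a new reading comes with each control period).
- imaging.capture(name): name is "scene" or "top" or "wrist"; returns (picture, depth): 420x560x3 uint8, red, green, blue; 420x560 float32, mm along the optical axis (not along the pixel's ray), 0 where there is no reading.
- imaging.camera_params(name): a dict with "intrinsics" (3x3 intrinsics, pixels), "R" (3x3) and "t" (3): a world point X has camera coordinates R X + t. Camera axes: x right, y down, z forward; pixel columns grow to the right and rows downward; lengths in mm; the calibration is good to about 2 mm. A picture is of the moment at which its call begins: read the wrist's pose just before it. camera_params takes no time and is no camera call; for the wrist camera it gives the pose at the moment of the call.
- ctrl.finish_job(): hands the job in, once; it reports no verdict.
The state is a dict: "time_s": time; "joints": joint angles; "dq": joint speeds; "tau": joint torques, N m; "eef_pos": TCP position; "ee_rot": TCP orientation; "force": force on the tool from outside, world axes, zero at the start; "wrist_torque": the same for the moment, N m; "grip_width": opening from 0.0 (shut) to 1.0 (fully open).
Only numpy, scipy, OpenCV 4.12 (cv2) and the standard library are available. Lean on these libraries where they do the work, as an engineer would, in place of code of your own. Each camera call takes 0.05 s, during which the arm holds its last target.

## Task

A stone core is stuck inside the clamped coring tube. Take the push rod from its rack by the steel shaft, feel for the bore, which sits off-centre in the flange, push the rod partway in, let go, take a new hold further back on the wooden handle, and push until the front of the handle sits fully home against the flange face, so that the core stands out of the other end; then let go. Be gentle, never pressing the rod with more than 25 N, and leave the tray, jar and pot where they are.

Things in the scene. Friction and masses are not known exactly. Their poses are not given: they have to be found in the camera images.
- rod_shaft (a point): Push rod: steel shaft 12 mm thick, 170 mm long, last 5 mm tapered to a flat 8.4 mm nose, then a round wooden handle, 26 mm thick, 60 mm long; 0.15 to 0.27 kg. Starts level in the rack, axis 50 mm above the bench. This point: on the axis at the balance point, 115 mm behind the nose, 55 mm ahead of the handle, free on both sides for a grasp from above. +y points along the rod to the nose
- rod_tip (a point): centre of the rod's flat nose, on the axis
- rod_shoulder (a point): centre of the flat front face of the handle (26 mm disc around the shaft), 170 mm behind the nose; it must end against the flange
- rod_handle (a point): middle of the handle, on the axis, 200 mm behind the nose; the place for the second hold. +y points to the nose
- rack: light wooden rack, fixed; origin on the bench under the rod_shaft point at the start, +y along the rod to its nose. A 14 mm long notched post 85 mm towards the nose carries the shaft; the handle lies in a close channel (walls 10 mm thick, 61 mm high, 2.5 mm off the handle) 57 to 126 mm behind the origin, so it cannot be gripped there. Lift the rod straight up out of it
- mouth (a point): centre of the round dark flange ring (64 mm outside, 50 inside), in its front face, 95 mm above the bench; +y points level into the tube. The tube's steel end disc (39 mm), flush with the ring, sits off-centre in it; the sharp-edged bore, 13.5 mm wide, parallel to +y, is at the disc's centre, 5 mm from this point, in any direction, different each time and not measured: feel for it
- tube_exit (a point): centre of the far end of the holder, on the flange's axis (not the bore's), 190 mm beyond the mouth
- core (a joint): the stone core in the bore, 12.4 mm in diameter and 45 mm long: how far (m) it has been moved towards the far end. Its near face is 80 mm deep in the bore at 0 and 170 mm deep at 0.090, where the core stands 25 mm out of the far end. It starts somewhere from 0 to 0.025, resists with about 7 N, plus 30 N per m/s, and stays where it is left
- tray: wooden tray with polished stones, 150 x 110 x 28 mm, a bystander; origin under its centre
- jar: glass jar with a metal lid, 64 mm across, 85 mm high, a bystander; origin under its centre
- pot: white plastic pot, 52 mm across, 32 mm high, a bystander; origin under its centre
- fixture: the steel coring tube, 190 mm long, 24 mm outside, in its fixed holder; origin on the bench under the middle of the tube, +y from flange to far end. Two aluminium clamps, 59 mm wide and 28 mm long, centred 40 and 150 mm in from the mouth, rise to 28 mm above the flange's axis. Base 85 x 200 mm, 16 mm high, ends 5 mm in front of the flange. Let go partway in, the rod sags by its play in the bore

How it is judged (in metres and radians):
On the way, in this order (a step that is already met when the one before it is completed fails the run):
1. the rod is 40 to 155 mm into the bore and let go (y of rod_tip in the frame of mouth between 0.04 and 0.155 m and angle between the y axis of rod_shaft and the y axis of mouth, either way round below 0.06 rad and contact force between the fingers and rod below 0.1 N), for 0.2 s.
2. the rod is held by its handle (grasp point within 30 mm of the handle's middle) before it is home (horizontal distance between the grasp point and rod_handle below 0.03 m and contact force between the fingers and rod above 1 N and y of rod_tip in the frame of mouth between 0.04 and 0.165 m), for 0.1 s.
At the end, for the whole second after the job is handed in: The rod lies in the bore with the front of its handle within 2 mm of the flange face (and within 9 mm of the flange's centre), the core has been driven to at least 0.087 so that it stands out of the far end, and the rod is let go and at rest (y of rod_shoulder in the frame of mouth above -0.002 m and distance between rod_shoulder and mouth below 0.009 m and angle between the y axis of rod_shaft and the y axis of mouth, either way round below 0.04 rad and value of joint core above 0.087 m and contact force between the fingers and rod below 0.1 N and linear speed of rod below 0.01 m/s); the robot touches nothing.
It fails at once if while the fingers are on it, the rod is pressed on the tube or the core with more than 25 N (contact force between rod and fixture above 25 N and contact force between the fingers and rod above 0.5 N).
It fails at once if tray, jar or pot moved by more than 20 mm (distance of any of tray, jar, pot from where it was at the start of the episode above 0.02 m).
It also fails if it takes over 72 s, if anything falls off the work surface, if the arm or the gripper's body presses on something with over 40 N, if the wrist force passes 120 N, or if a joint passes its speed limit or range.

## Working session

There is one attempt and no reset: what is moved stays moved. The work goes in short steps, Python scripts to look and compute and a shell command to move; the robot and the scene stay as the last step left them, time stands still between calls to the robot, and variables do not carry over. Pictures are saved under pics/ and viewed, and the job is handed in when it is done.

```bash
ls; mkdir -p pics; python3 - <<'E'
from rig import sensors, imaging, ctrl
import cv2,numpy as np
s=sensors.sense();print(s)
for n in ["scene","top","wrist"]:
    p=imaging.camera_params(n);print(n,p)
    im,d=imaging.capture(n);cv2.imwrite(f"pics/{n}0.png",im[:,:,::-1]);np.savez(f"{n}0.npz",im=im,d=d,K=p["intrinsics"],R=p["R"],t=p["t"])
E
```

```text
pics
{'time_s': 0.0, 'joints': array([-1.41039052e+00,  3.13455824e-01,  1.49843304e+00,  8.17062701e-06,
        1.33101618e+00, -2.23391396e-01]), 'dq': array([-0.00090393,  0.00020691, -0.00152447, -0.00101645, -0.00060455,
        0.00066453]), 'tau': array([-1.02785958e-03, -4.12269330e+01, -2.59742439e+01, -2.51532128e-04,
        4.15190763e-03,  1.89832043e-07]), 'eef_pos': array([ 196.53559616, -486.54602072,  230.73362441]), 'ee_rot': array([-6.55743820e-04,  9.81643872e-01,  1.90721991e-01,  2.46278006e-05]), 'force': array([ 0.7329773 , -0.26059441,  0.00110102]), 'wrist_torque': array([0.01628637, 0.02634989, 0.00721888]), 'grip_width': 1.0002822324117204}
scene {'intrinsics': array([[422.06199571,   0.        , 281.54736994],
       [  0.        , 422.06199571, 209.57517804],
       [  0.        ,   0.        ,   1.        ]]), 'R': array([[-0.35092835,  0.93640092,  0.00161292],
       [ 0.73709448,  0.27729721, -0.61627753],
       [-0.5775301 , -0.21508038, -0.7875274 ]]), 't': array([ 259.27844574, -334.57646006, 1334.71760148])}
top {'intrinsics': array([[407.35167276,   0.        , 273.55279594],
       [  0.        , 407.35167276, 210.40233541],
       [  0.        ,   0.        ,   1.        ]]), 'R': array([[ 0.01391536, -0.99926651,  0.03567628],
       [-0.99549961, -0.01719014, -0.09319352],
       [ 0.09373844, -0.0342189 , -0.99500863]]), 't': array([-97.46942078, 535.37058717, 812.18617674])}
wrist {'intrinsics': array([[293.03801358,   0.        , 279.16848172],
       [  0.        , 293.03801358, 211.44111034],
       [  0.        ,   0.        ,   1.        ]]), 'R': array([[ 3.74876362e-01, -9.27074362e-01, -9.16711802e-04],
       [-8.77788894e-01, -3.55264817e-01,  3.21362050e-01],
       [-2.98252192e-01, -1.19666357e-01, -9.46955961e-01]]), 't': array([-524.7514183 ,  -42.04291119,  382.33776491])}
```

View pics/scene0.png

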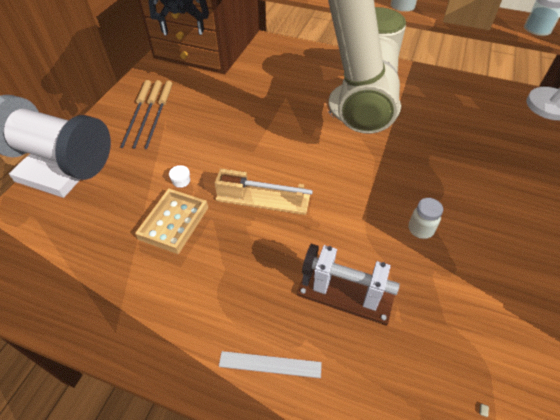

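View pics/top0.png

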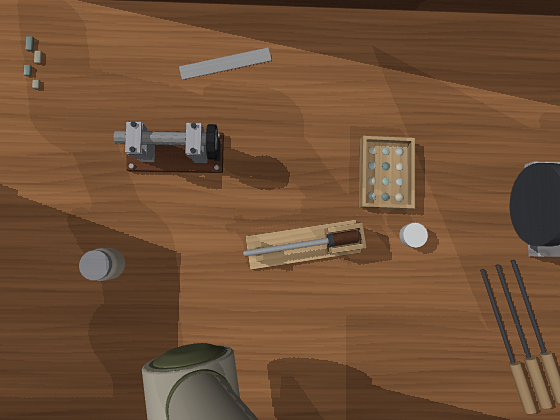

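View pics/wrist0.png

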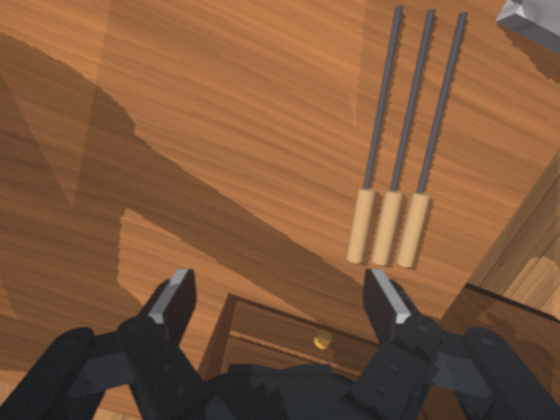

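The scene and top views show the rod in its rack, with the nose at top (246,253) and the handle at (347,238). The flange is at top (213,142) and the tube's far end at (115,137). The pot and tray are to the right of the rack, and the jar is at (96,264).

```bash
cat > h.py <<'E'
import numpy as np,cv2
from scipy.spatial.transform import Rotation as Ro
def load(f):
    z=np.load(f);return z
def w(z,u,v,dep=None,r=1):
    K,R,t=z['K'],z['R'],z['t']
    if dep is None:
        p=z['d'][v-r:v+r+1,u-r:u+r+1];p=p[p>0]
        dep=np.median(p)
    c=np.array([(u-K[0,2])/K[0,0],(v-K[1,2])/K[1,1],1])*dep
    return R.T@(c-t)
def atz(z,u,v,h):
    K,R,t=z['K'],z['R'],z['t']
    r=R.T@np.array([(u-K[0,2])/K[0,0],(v-K[1,2])/K[1,1],1]);o=-R.T@t
    return o+r*(h-o[2])/r[2]
def proj(z,X):
    c=z['R']@np.asarray(X)+z['t'];p=z['K']@c;return p[:2]/p[2]
def cloud(z):
    K,R,t=z['K'],z['R'],z['t'];d=z['d'];v,u=np.mgrid[:d.shape[0],:d.shape[1]]
    c=np.stack([(u-K[0,2])/K[0,0]*d,(v-K[1,2])/K[1,1]*d,d],-1)
    return (c-t)@R
E
python3 - <<'E'
from h import *
np.set_printoptions(precision=1,suppress=True)
t=load('top0.npz')
for n,(u,v) in dict(nose=(248,253),mid=(290,247),shaft_end=(326,241),h1=(334,240),h2=(357,237),fl_top=(211,140),tube=(170,138),tubeend=(116,137),tray=(387,172),pot=(414,235),jar=(95,265)).items(): print(n,w(t,u,v))
s=load('scene0.npz')
for n,(u,v) in dict(nose=(310,191),h=(243,184),mid=(280,187),fl=(311,262),tube=(350,275),end=(396,288)).items(): print(n,w(s,u,v))
C=cloud(t)
for a in (t,s):
  C=cloud(a)
  m=(C[...,2]>60)&(C[...,2]<200)&(C[...,0]>450)&(C[...,1]>-50)&(C[...,1]<420)&(a['d']>0)
  print(m.sum(),C[m].min(0),C[m].max(0))
E
```

```text
nose [449.2 -39.   55.1]
mid [ 462.1 -121.6   55.4]
shaft_end [ 474.9 -193.    56.2]
h1 [ 477.  -207.6   63.4]
h2 [ 483.6 -253.8   60.8]
fl_top [654.8  30.7 127.6]
tube [662.2 109.8 107.2]
tubeend [661.9 210.  106.8]
tray [ 625.6 -332.2    7.9]
pot [ 490.4 -379.2   31.9]
jar [423.5 244.1  85.5]
nose [450.7 -33.3  55.3]
h [ 487.8 -196.7   55.4]
mid [ 464.6 -106.9   55.5]
fl [680.3  40.4 119.9]
tube [672.1 120.1 103.9]
end [670.  211.  106.6]
2504 [451.1  24.9  60. ] [692.2 252.1 130.2]
2192 [450.   25.1  60. ] [693.2 258.9 129.5]
```

```bash
python3 -m creep '[{"linear":[32,-17,0],"rot":[0,0,0],"grip":85},{"linear":[32,-17,0],"rot":[0,0,0],"grip":85},{"linear":[32,-17,0],"rot":[0,0,0],"grip":85},{"linear":[32,-17,0],"rot":[0,0,0],"grip":85},{"linear":[32,-17,0],"rot":[0,0,0],"grip":85},{"linear":[32,-17,0],"rot":[0,0,0],"grip":85},{"linear":[32,-17,0],"rot":[0,0,0],"grip":85},{"linear":[32,-17,0],"rot":[0,0,0],"grip":85},{"linear":[32,-17,0],"rot":[0,0,0],"grip":85},{"linear":[32,-17,0],"rot":[0,0,0],"grip":85},{"linear":[32,-17,0],"rot":[0,0,0],"grip":85},{"linear":[28,-20,0],"rot":[0,0,0],"grip":85}]' && cat > snap.py <<'E'
import sys,time
from rig import sensors, imaging
import cv2,numpy as np
n,o=sys.argv[1:3]
s=sensors.sense();p=imaging.camera_params(n)
im,d=imaging.capture(n);cv2.imwrite(f"pics/{o}.png",im[:,:,::-1])
np.savez(f"{o}.npz",im=im,d=d,K=p["intrinsics"],R=p["R"],t=p["t"],pos=s['eef_pos'],rot=s['ee_rot'])
print(s['time_s'],s['eef_pos'].round(1),s['ee_rot'].round(4),s['joints'].round(2),s['dq'].round(3))
E
python3 snap.py wrist w1
```

```text
time_s: 1.15
eef_pos: [472.5, -151.0, 231.1]
ee_rot: [-0.0, 0.982, 0.191, 0.0]
force: [0.5, -0.7, 0.5]
grip_width: 0.997
1.15 [ 472.5 -151.   231.1] [-0.      0.9816  0.1908  0.    ] [-0.55  0.25  1.58  0.    1.31  0.64] [ 0.857  0.198 -0.249 -0.     0.055  0.848]
```

View pics/w1.png

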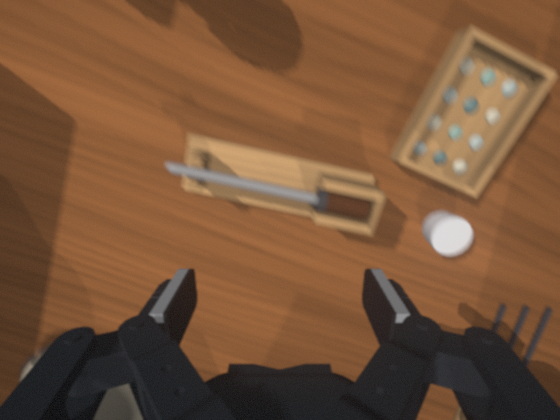

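The picture is blurred because the arm was still moving. The rod runs from (167,165) to (380,212), and the tray and pot are to its right. Next I'll turn the camera to look at the flange face.

```bash
python3 -m creep '[{"linear":[0,0,0],"rot":[0,0,0],"grip":85},{"linear":[0,0,0],"rot":[0,0,0],"grip":85}]' >/dev/null; python3 snap.py wrist w2; python3 -m creep '[{"linear":[0,0,0],"rot":[0,0,0.124],"grip":85},{"linear":[0,0,0],"rot":[0,0,0.124],"grip":85},{"linear":[0,0,0],"rot":[0,0,0.124],"grip":85},{"linear":[0,0,0],"rot":[0,0,0.124],"grip":85},{"linear":[0,0,0],"rot":[0,0,0.124],"grip":85},{"linear":[0,0,0],"rot":[0,0,0.124],"grip":85},{"linear":[0,0,0],"rot":[0,0,0.124],"grip":85},{"linear":[0,0,0],"rot":[0,0,0.124],"grip":85},{"linear":[0,0,0],"rot":[0,0,0.124],"grip":85},{"linear":[0,0,0],"rot":[0,0,0.124],"grip":85},{"linear":[0,0,0],"rot":[0,0,0.124],"grip":85},{"linear":[0,0,0],"rot":[0,0,0.124],"grip":85}]' 
python3 -m creep '[{"linear":[0,0,0],"rot":[0,0,0.118],"grip":85},{"linear":[-7,-34,7],"rot":[0,0,0],"grip":85},{"linear":[-7,-34,7],"rot":[0,0,0],"grip":85},{"linear":[-7,-34,7],"rot":[0,0,0],"grip":85},{"linear":[-7,-34,7],"rot":[0,0,0],"grip":85},{"linear":[-7,-34,7],"rot":[0,0,0],"grip":85},{"linear":[-7,-34,7],"rot":[0,0,0],"grip":85},{"linear":[-7,-34,7],"rot":[0,0,0],"grip":85},{"linear":[0,0,0],"rot":[0,-0.12,0],"grip":85},{"linear":[0,0,0],"rot":[0,-0.12,0],"grip":85},{"linear":[0,0,0],"rot":[0,-0.12,0],"grip":85},{"linear":[0,0,0],"rot":[0,-0.12,0],"grip":85}]'
python3 -m creep '[{"linear":[0,0,0],"rot":[0,-0.04,0],"grip":85},{"linear":[0,0,0],"rot":[0,0,0],"grip":85},{"linear":[0,0,0],"rot":[0,0,0],"grip":85}]'; python3 snap.py wrist w3
```

```text
1.3667 [ 471.3 -152.4  231. ] [-1.000e-04  9.815e-01  1.913e-01 -3.000e-04] [-0.55  0.25  1.58 -0.    1.31  0.64] [-0.035 -0.005  0.005 -0.002 -0.001 -0.   ]
time_s: 2.42
eef_pos: [470.7, -153.9, 231.3]
ee_rot: [0.0, 0.849, -0.528, -0.0]
force: [-0.2, -0.2, 0.0]
grip_width: 0.992
time_s: 3.42
eef_pos: [678.4, -27.3, 183.1]
ee_rot: [-0.139, 0.795, -0.557, -0.196]
force: [-0.3, -0.1, 0.1]
grip_width: 0.997
time_s: 3.67
eef_pos: [678.3, -27.0, 181.8]
ee_rot: [-0.147, 0.791, -0.556, -0.21]
force: [0.2, 0.0, -1.3]
grip_width: 0.996
3.6667 [678.3 -27.  181.8] [-0.1472  0.7909 -0.5555 -0.2101] [-0.36  0.87  0.81  0.4   1.8   2.46] [ 0.034 -0.031  0.003 -0.004 -0.006  0.003]
```

View pics/w3.png

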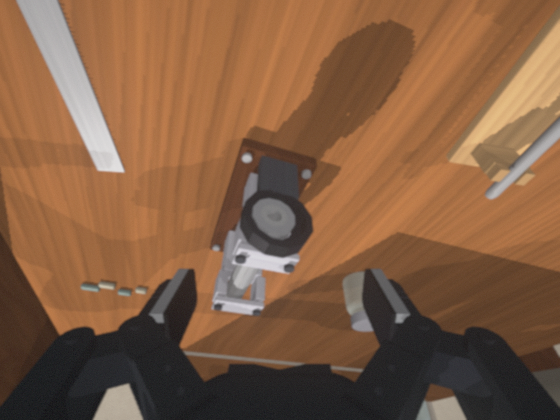

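View pics/w2.png

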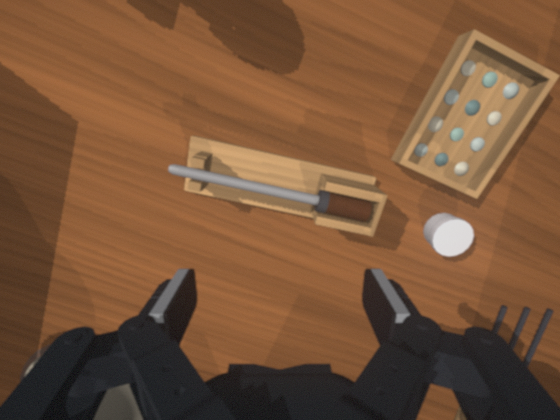

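The flange face is at about (275,220), with the lighter disc and the bore visible in it. The rod nose is at (491,194). I'll fit the face plane from depth and rectify it.

```bash
python3 - <<'E'
from h import *
np.set_printoptions(precision=2,suppress=True)
z=load('w3.npz');C=cloud(z)
# face points
m=np.zeros(z['d'].shape,bool);cv2.circle(m8:=m.astype('uint8'),(274,218),28,1,-1);m=m8>0
P=C[m];P=P[(z['d'][m]>0)]
# robust plane
best=None;rng=np.random.default_rng(0)
for _ in range(500):
    a,b,c=P[rng.choice(len(P),3,False)];n=np.cross(b-a,c-a);L=np.linalg.norm(n)
    if L<50: continue
    n/=L;i=abs((P-a)@n)<0.7
    if best is None or i.sum()>best.sum(): best=i
Q=P[best];c=Q.mean(0);n=np.linalg.svd(Q-c)[2][2];n*=np.sign(n[1]);print(len(P),len(Q),c,n, 'ang xy',np.degrees(np.arctan2(n[0],n[1])))
cr=cv2.resize(z['im'][170:270,225:325,::-1],None,fx=6,fy=6,interpolation=cv2.INTER_CUBIC);cv2.imwrite('pics/w3c.png',cr)
# fixture direction from the tube in top & scene: tube top ridge
for f in ('top0.npz','scene0.npz'):
    t=load(f);D=cloud(t)
    k=(D[...,2]>95)&(D[...,2]<108.5)&(D[...,0]>630)&(D[...,0]<700)&(D[...,1]>80)&(D[...,1]<225)&(t['d']>0)
    S=D[k]
    ys=np.arange(80,220,10)
    out=[(y+5,S[(S[:,1]>y)&(S[:,1]<y+10)]) for y in ys]
    print(f,[(y,len(s),s[:,0].mean().round(1),s[:,2].max().round(1)) for y,s in out if len(s)>8])
E
```

```text
2444 1373 [667.25  24.31  99.25] [-0.01  1.    0.  ] ang xy -0.29747369913171817
top0.npz [(np.int64(85), 58, np.float64(663.3), np.float64(108.4)), (np.int64(95), 64, np.float64(663.2), np.float64(108.5)), (np.int64(105), 64, np.float64(663.2), np.float64(108.2)), (np.int64(115), 66, np.float64(662.4), np.float64(108.4)), (np.int64(125), 64, np.float64(662.7), np.float64(108.2)), (np.int64(135), 62, np.float64(662.1), np.float64(108.3)), (np.int64(145), 57, np.float64(662.2), np.float64(108.3)), (np.int64(155), 61, np.float64(662.2), np.float64(108.2)), (np.int64(165), 60, np.float64(657.6), np.float64(108.5)), (np.int64(175), 11, np.float64(630.6), np.float64(108.1)), (np.int64(185), 9, np.float64(630.5), np.float64(107.8)), (np.int64(195), 43, np.float64(663.3), np.float64(108.0)), (np.int64(205), 56, np.float64(662.2), np.float64(108.1)), (np.int64(215), 32, np.float64(661.9), np.float64(108.4))]
scene0.npz [(np.int64(85), 50, np.float64(669.0), np.float64(108.4)), (np.int64(95), 53, np.float64(669.4), np.float64(108.0)), (np.int64(105), 52, np.float64(669.2), np.float64(107.8)), (np.int64(115), 51, np.float64(669.2), np.float64(108.1)), (np.int64(125), 56, np.float64(669.4), np.float64(108.5)), (np.int64(135), 55, np.float64(668.9), np.float64(108.4)), (np.int64(145), 55, np.float64(668.8), np.float64(108.3)), (np.int64(155), 56, np.float64(668.8), np.float64(108.2)), (np.int64(165), 28, np.float64(677.7), np.float64(108.4)), (np.int64(175), 19, np.float64(688.6), np.float64(108.5)), (np.int64(185), 16, np.float64(688.6), np.float64(106.4)), (np.int64(195), 55, np.float64(669.0), np.float64(108.3)), (np.int64(205), 54, np.float64(668.2), np.float64(108.1)), (np.int64(215), 30, np.float64(668.4), np.float64(108.2))]
```

View pics/w3c.png

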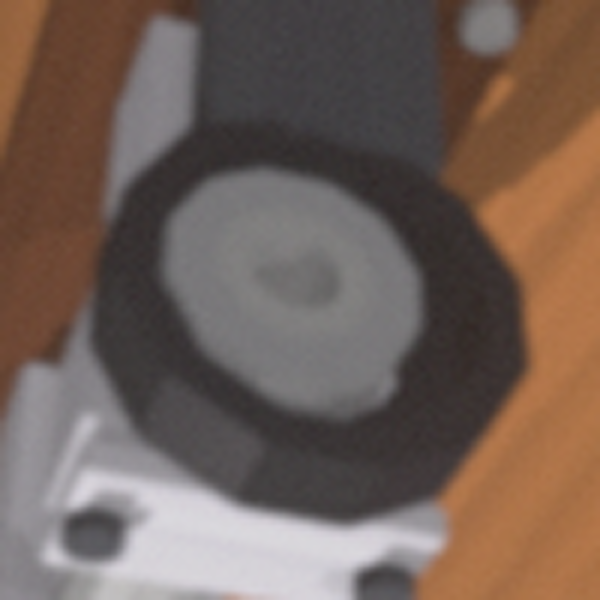

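```bash
python3 - <<'E'
from h import *
z=load('w3.npz')
y0=24.3; sc=8
xs=np.arange(625,706,1/sc);zs=np.arange(135,54,-1/sc)
X,Z=np.meshgrid(xs,zs);Y=y0-0.007*(X-667)*-1*0+0*X
P=np.stack([X,Y,Z],-1)@z['R'].T+z['t'];p=P@z['K'].T;u=(p[...,0]/p[...,2]).astype('f4');v=(p[...,1]/p[...,2]).astype('f4')
im=cv2.remap(z['im'],u,v,cv2.INTER_CUBIC)[:,:,::-1].copy()
im=cv2.convertScaleAbs(im,alpha=1.5)
im=im[:600]
for x in range(630,706,10):
    cv2.line(im,((x-625)*sc,0),((x-625)*sc,8),(0,255,255),1);cv2.putText(im,str(x),((x-625)*sc,20),0,.4,(0,255,255))
for h in range(130,60,-10):
    cv2.line(im,(0,(135-h)*sc),(8,(135-h)*sc),(0,255,255),1);cv2.putText(im,str(h),(8,(135-h)*sc+4),0,.4,(0,255,255))
cv2.imwrite('pics/face.png',im);print(im.shape)
E
```

```text
(600, 648, 3)
```

View pics/face.png

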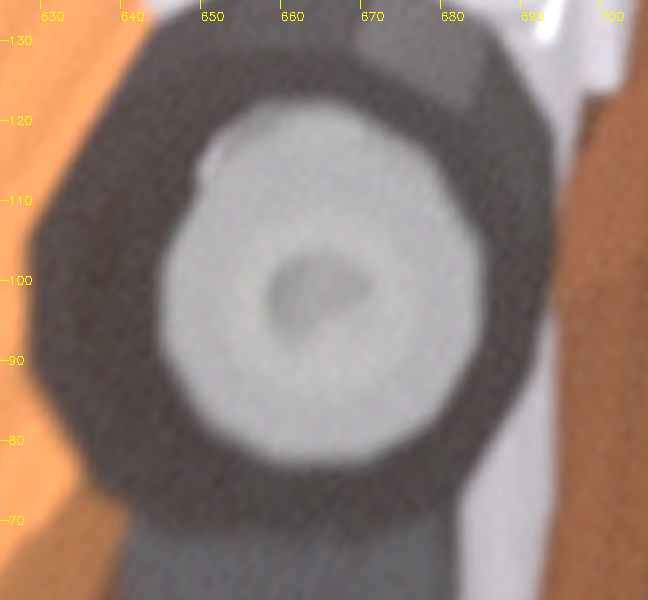

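The rectified face shows the disc spanning x 645 to 685.5, with its bottom at z 77, so its centre is about (665.3, 97.3). The dark bore spot is at about (664.5, 98). The ring's left edge at x 628 puts the ring centre at x ≈ 660.5, so the bore offset is about (+4.7, +2), a length near 5 as specified. Now I'll triangulate the rod.

```bash
python3 - <<'E'
from h import *
np.set_printoptions(precision=1,suppress=True)
zs={n:load(n+'.npz') for n in ('w2','w3','top0','scene0')}
for n,z in zs.items():
    D=cloud(z)
    # bench height check, shaft fit
    k=(z['d']>0)&(abs(D[...,2])<8)&(D[...,0]>430)&(D[...,0]<620)&(D[...,1]>-100)&(D[...,1]<60)
    print(n,'bench',np.median(D[k][:,2]) if k.sum() else None,k.sum())
    k=(z['d']>0)&(D[...,2]>51)&(D[...,2]<60)&(D[...,1]>-180)&(D[...,1]<-20)&(D[...,0]>435)&(D[...,0]<490)
    S=D[k]
    if len(S)<30: print('few',len(S));continue
    # ridge: bins
    q=np.polyfit(S[:,1],S[:,0],1);r=S[:,0]-np.polyval(q,S[:,1]);S=S[abs(r)<8];q=np.polyfit(S[:,1],S[:,0],1)
    print(' x at y=-120,-40:',np.polyval(q,[-120,-40]),'yaw',90-np.degrees(np.arctan(-q[0]))*-1,'slope',q[0],'ymax',S[:,1].max(),'ztop',np.percentile(S[:,2],95))
def tri(obs):
    A=[];b=[]
    for n,u,v in obs:
        z=zs[n];r=z['R'].T@np.array([(u-z['K'][0,2])/z['K'][0,0],(v-z['K'][1,2])/z['K'][1,1],1]);r/=np.linalg.norm(r);o=-z['R'].T@z['t']
        M=np.eye(3)-np.outer(r,r);A.append(M);b.append(M@o)
    X=np.linalg.lstsq(np.vstack(A),np.hstack(b),rcond=None)[0]
    return X,[np.linalg.norm(M@X-bb).round(1) for M,bb in zip(A,b)]
print('nose',tri([('w2',171,169),('w3',490,194),('top0',245,253)]),tri([('w2',171,169),('w3',490,194)]),tri([('w2',171,169),('top0',245,253)]))
cr=lambda n,a,b,c,d,f:cv2.resize(zs[n]['im'][a:b,c:d,::-1],None,fx=f,fy=f,interpolation=cv2.INTER_CUBIC)
cv2.imwrite('pics/cw2.png',np.vstack([cr('w2',150,210,160,350,4)]))
cv2.imwrite('pics/ctop.png',cr('top0',215,275,235,375,5))
E
```

```text
w2 bench 1.6716683808436184 20215
 x at y=-120,-40: [464.2 451. ] yaw 99.404743272107 slope -0.16563398221624084 ymax -30.262161466504534 ztop 58.28841424458117
w3 bench 1.6785880428382192 18278
 x at y=-120,-40: [466.6 452.6] yaw 99.90516218947285 slope -0.17462078191836924 ymax -29.829512665228357 ztop 57.87808675691273
top0 bench 0.2984135777163398 5849
 x at y=-120,-40: [463.7 450.3] yaw 99.44500564516002 slope -0.1663560559595217 ymax -29.103586617389187 ztop 57.697811903809935
scene0 bench 0.09428893255448453 3222
 x at y=-120,-40: [465.3 452.3] yaw 99.22888250812392 slope -0.16248201896242406 ymax -29.69048285116868 ztop 57.54141631915405
nose (array([448.5, -32.9,  52. ]), [np.float64(0.8), np.float64(0.3), np.float64(0.6)]) (array([447.2, -32.2,  50.5]), [np.float64(0.0), np.float64(0.0)]) (array([449. , -33.4,  55.6]), [np.float64(0.2), np.float64(0.2)])
```

View pics/cw2.png

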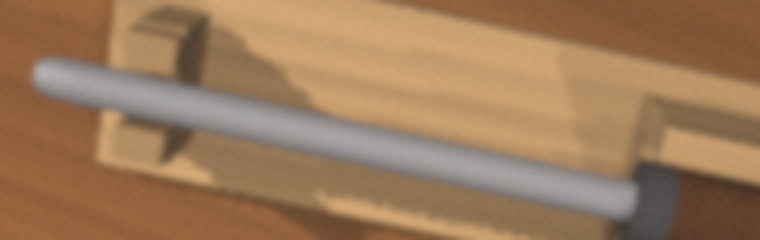

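View pics/ctop.png

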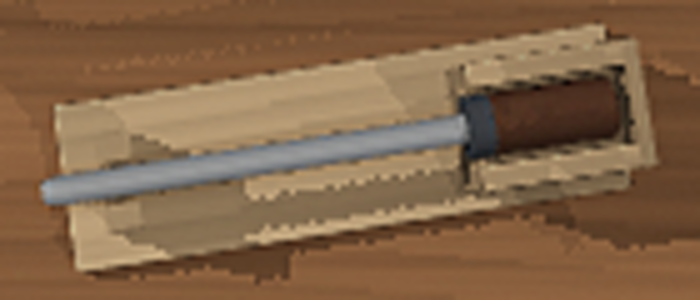

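```bash
python3 - <<'E'
from h import *
from scipy.optimize import least_squares
z=load('w3.npz');sc=8
def rect(y0):
    xs=np.arange(625,706,1/sc);zs=np.arange(135,54,-1/sc)
    X,Z=np.meshgrid(xs,zs)
    P=np.stack([X,0*X+y0,Z],-1)@z['R'].T+z['t'];p=P@z['K'].T
    return cv2.remap(z['im'],(p[...,0]/p[...,2]).astype('f4'),(p[...,1]/p[...,2]).astype('f4'),cv2.INTER_CUBIC)
im=rect(24.3);g=im.mean(2)
def fit(pts,R=None):
    f=lambda q:np.hypot(pts[:,0]-q[0],pts[:,1]-q[1])-(R or q[2])
    s=least_squares(f,[665,97,R or 20],loss='soft_l1');return s.x.round(2),np.abs(s.fun).mean().round(2)
# radial edges from (665,97)
def edges(c,r0,r1,angs,sign,img):
    out=[]
    for a in angs:
        r=np.arange(r0,r1,.125);x=c[0]+r*np.cos(a);y=c[1]+r*np.sin(a)
        s=cv2.remap(img.astype('f4'),((x-625)*sc).astype('f4')[None],((135-y)*sc).astype('f4')[None],1)[0]
        gr=np.gradient(cv2.GaussianBlur(s[None],(0,0),4)[0])*sign
        k=gr.argmax();out.append((x[k],y[k]))
    return np.array(out)
A=np.radians(np.arange(0,360,5))
d=edges((665,97),14,27,A,-1,g)
for a,p in zip(A[::3],d[::3]): print(int(np.degrees(a)+.5),np.hypot(*(p-[665,97])).round(1),end='; ')
print()
low=np.degrees(A)>=150
print('disc all',fit(d),'lower',fit(d[low&(np.degrees(A)<=370)]),fit(d[low],19.5), fit(d[low],20.2))
r=im[...,0].astype(float)-im[...,2]
al=np.radians(np.arange(140,221,4))
e=edges((660,96),26,38,al,1,r)
print('ring',fit(e,32),fit(e,31.5),fit(e)); print(e[::3].round(1).tolist())
b=edges((665,97.5),3,10,A,1,g);print('bore',fit(b,6.75),fit(b))
for n in('top0','scene0'):
    t=load(n+'.npz');D=cloud(t);k=(D[...,1]>80)&(D[...,1]<150)&(D[...,2]>90)&(D[...,2]<125)&(D[...,0]>640)&(D[...,0]<690);S=D[k]
    f=lambda q:np.hypot(S[:,0]-(q[0]+q[2]*(S[:,1]-110)),S[:,2]-q[1])-12
    s=least_squares(f,[665,96,0],loss='soft_l1');print(n,'tube axis x,z @y110, slope',s.x.round(3),np.abs(s.fun).mean().round(2))
E
```

```text
0 20.1; 15 20.7; 30 20.9; 45 21.7; 60 23.1; 75 23.9; 90 25.1; 105 25.9; 120 25.0; 135 21.9; 150 20.0; 165 20.1; 180 19.9; 195 20.4; 210 19.6; 225 20.6; 240 19.9; 255 20.3; 270 19.6; 285 20.1; 300 19.7; 315 20.1; 330 19.6; 345 20.2; 
disc all (array([664.87,  98.91,  21.2 ]), np.float64(0.92)) lower (array([664.89,  96.96,  19.98]), np.float64(0.19)) (array([664.7 ,  96.41,  19.5 ]), np.float64(0.3)) (array([664.97,  97.22,  20.2 ]), np.float64(0.23))
ring (array([660.11,  97.16,  32.  ]), np.float64(0.27)) (array([659.56,  97.14,  31.5 ]), np.float64(0.26)) (array([658.89,  97.12,  30.89]), np.float64(0.25))
[[635.0, 117.0], [631.6, 111.1], [628.3, 105.1], [628.6, 98.2], [628.3, 91.5], [630.6, 85.3], [633.8, 79.6]]
bore (array([664.35,  97.95,   6.75]), np.float64(1.01)) (array([664.2 ,  98.19,   5.97]), np.float64(0.79))
top0 tube axis x,z @y110, slope [ 6.65225e+02  9.56670e+01 -2.00000e-03] 0.79
scene0 tube axis x,z @y110, slope [ 6.64458e+02  9.54380e+01 -6.00000e-03] 0.94
```

The disc is offset from the ring by (+4.9, -0.1). Fitting the tube in the two other views gives its axis at x 664.8, z 95.5, which agrees, so the bore should be near (664.8, 95) and aimed almost exactly along +y. The rod's yaw is 99.4° and its balance point is near (469, -145). I'll go above it.

```bash
python3 -m creep '[{"linear":[0,0,0],"rot":[0,0.12,0],"grip":85},{"linear":[0,0,0],"rot":[0,0.12,0],"grip":85},{"linear":[0,0,0],"rot":[0,0.12,0],"grip":85},{"linear":[0,0,0],"rot":[0,0.12,0],"grip":85},{"linear":[0,0,0],"rot":[0,0.04,0],"grip":85},{"linear":[6,34,5],"rot":[0,0,0],"grip":85},{"linear":[6,34,5],"rot":[0,0,0],"grip":85},{"linear":[6,34,5],"rot":[0,0,0],"grip":85},{"linear":[6,34,5],"rot":[0,0,0],"grip":85},{"linear":[6,34,5],"rot":[0,0,0],"grip":85},{"linear":[6,34,5],"rot":[0,0,0],"grip":85},{"linear":[4,33,2],"rot":[0,0,0],"grip":85}]' 
python3 -m creep '[{"linear":[0,0,0],"rot":[0,0,-0.124],"grip":85},{"linear":[0,0,0],"rot":[0,0,-0.124],"grip":85},{"linear":[0,0,0],"rot":[0,0,-0.124],"grip":85},{"linear":[0,0,0],"rot":[0,0,-0.124],"grip":85},{"linear":[0,0,0],"rot":[0,0,-0.124],"grip":85},{"linear":[0,0,0],"rot":[0,0,-0.124],"grip":85},{"linear":[0,0,0],"rot":[0,0,-0.124],"grip":85},{"linear":[0,0,0],"rot":[0,0,-0.124],"grip":85},{"linear":[0,0,0],"rot":[0,0,-0.124],"grip":85},{"linear":[0,0,0],"rot":[0,0,-0.124],"grip":85},{"linear":[0,0,0],"rot":[0,0,-0.124],"grip":85},{"linear":[0,0,0],"rot":[0,0,-0.124],"grip":85}]' 
python3 -m creep '[{"linear":[0,0,0],"rot":[0,0,-0.124],"grip":85},{"linear":[0,0,0],"rot":[0,0,-0.124],"grip":85},{"linear":[0,0,0],"rot":[0,0,-0.124],"grip":85},{"linear":[0,0,0],"rot":[0,0,-0.124],"grip":85},{"linear":[0,0,0],"rot":[0,0,-0.124],"grip":85},{"linear":[0,0,0],"rot":[0,0,-0.124],"grip":85},{"linear":[0,0,0],"rot":[0,0,-0.124],"grip":85},{"linear":[0,0,0],"rot":[0,0,-0.124],"grip":85},{"linear":[0,0,0],"rot":[0,0,-0.124],"grip":85},{"linear":[0,0,0],"rot":[0,0,-0.124],"grip":85},{"linear":[0,0,0],"rot":[0,0,-0.124],"grip":85},{"linear":[0,0,0],"rot":[0,0,0],"grip":85}]'
python3 snap.py wrist w4
```

```text
time_s: 4.72
eef_pos: [467.5, -143.9, 150.7]
ee_rot: [0.0, 0.82, -0.573, 0.001]
force: [0.7, -1.7, 0.4]
grip_width: 0.994
time_s: 5.72
eef_pos: [469.3, -143.4, 151.3]
ee_rot: [0.001, 0.991, 0.136, 0.001]
force: [1.1, -0.4, -0.1]
grip_width: 0.997
time_s: 6.72
eef_pos: [469.3, -143.5, 151.2]
ee_rot: [0.001, 0.684, 0.73, -0.0]
force: [-0.3, 0.4, 0.1]
grip_width: 0.996
6.7167 [ 469.3 -143.5  151.2] [ 1.300e-03  6.838e-01  7.297e-01 -1.000e-04] [-0.54  0.32  1.71 -0.    1.11 -0.6 ] [-0.003  0.007 -0.003  0.004  0.004  0.218]
```

View pics/w4.png

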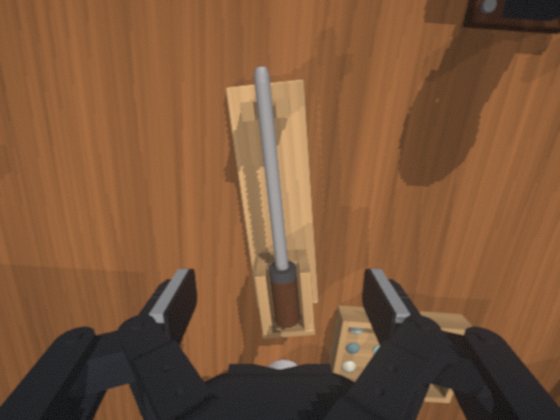

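The rod runs from (262,72) to the shoulder at (283,265), with the fingers straddling it. I'll fit its axis in this view.

```bash
python3 - <<'E'
from h import *
z=load('w4.npz');D=cloud(z);im=z['im'].astype(float)
m=(z['d']>0)&(D[...,2]>50)&(D[...,2]<64)&(D[...,1]>-185)&(D[...,1]<-20)&(D[...,0]>440)&(D[...,0]<490)
S=D[m];q=np.polyfit(S[:,1],S[:,0],1);r=abs(S[:,0]-np.polyval(q,S[:,1]));S=S[r<7];q=np.polyfit(S[:,1],S[:,0],1)
print(len(S),np.polyval(q,[-143,-40]).round(1),q[0],np.degrees(np.arctan(-q[0]))+90,S[:,1].max(),np.percentile(S[:,2],90))
for u,v in [(262,72),(283,264),(270,150),(279,230)]: print(atz(z,u,v,50+6).round(1))
print('bench',np.median(D[...,2][(abs(D[...,2])<6)]), 'rack plate',[w(z,u,v).round(1) for u,v in((290,110),(298,230),(245,150))])
E
```

```text
2697 [467.3 450.3] -0.16532796278730988 99.38767699268033 -29.999550747437553 58.05013594788912
[450.  -33.8  56. ]
[ 476.8 -192.9   56. ]
[459.1 -90.4  56. ]
[ 470.9 -159.4   56. ]
bench 1.7008638485845702 rack plate [array([473.2, -58.9,  45.6]), array([ 491.8, -175.7,   13.4]), array([434.6, -97.2,  13.9])]
```

```bash
python3 -m creep '[{"linear":[-1,-1,20],"rot":[0,0,-0.1],"grip":85},{"linear":[0,-0.5,30],"rot":[0,0,0],"grip":85},{"linear":[0,0,30],"rot":[0,0,0],"grip":85},{"linear":[0,0,25],"rot":[0,0,0],"grip":85},{"linear":[0,0,15],"rot":[0,0,0],"grip":85},{"linear":[0,0,0],"rot":[0,0,0],"grip":60},{"linear":[0,0,0],"rot":[0,0,0],"grip":30},{"linear":[0,0,0],"rot":[0,0,0],"grip":30}]' 70
python3 snap.py wrist w5;
```

```text
time_s: 7.43
eef_pos: [468.6, -145.2, 31.7]
ee_rot: [0.001, 0.649, 0.761, 0.0]
force: [0.3, -0.5, -0.1]
grip_width: 0.601
7.4333 [ 468.6 -145.2   31.7] [1.200e-03 6.492e-01 7.606e-01 1.000e-04] [-0.54  0.5   1.82 -0.    0.82 -0.7 ] [-0.003 -0.009 -0.005  0.003 -0.002 -0.009]
```

View pics/w5.png

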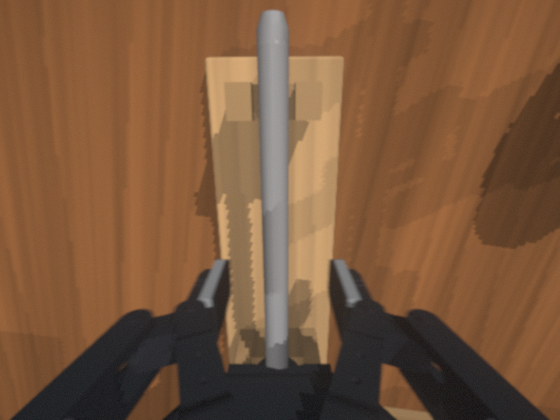

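The rod is parallel to the pads and about 1–2 mm left of the finger midline. I'll shift 1 mm and close.

```bash
python3 -m creep '[{"linear":[0,-1,0.7],"rot":[0,0,0],"grip":22},{"linear":[0,0,0],"rot":[0,0,0],"grip":18},{"linear":[0,0,0],"rot":[0,0,0],"grip":14},{"linear":[0,0,0],"rot":[0,0,0],"grip":14}]' 30
python3 -m creep '[{"linear":[0,0,0],"rot":[0,0,0],"grip":10},{"linear":[0,0,0],"rot":[0,0,0],"grip":8},{"linear":[0,0,0],"rot":[0,0,0],"grip":8},{"linear":[0,0,0],"rot":[0,0,0],"grip":8}]' 30
python3 -m creep '[{"linear":[0,0,0],"rot":[0,0,0],"grip":5},{"linear":[0,0,0],"rot":[0,0,0],"grip":5},{"linear":[0,0,0],"rot":[0,0,0],"grip":5},{"linear":[0,0,0],"rot":[0,0,0],"grip":5}]' 80
```

```text
time_s: 7.82
eef_pos: [467.0, -145.2, 29.9]
ee_rot: [0.0, 0.649, 0.761, 0.0]
force: [-0.1, -0.1, -1.4]
grip_width: 0.16
time_s: 8.15
eef_pos: [466.9, -145.1, 29.9]
ee_rot: [0.0, 0.649, 0.761, 0.0]
force: [-0.9, 0.1, 5.2]
grip_width: 0.127
time_s: 8.48
eef_pos: [467.0, -145.2, 30.0]
ee_rot: [0.0, 0.649, 0.761, 0.0]
force: [-1.4, 1.3, 6.5]
grip_width: 0.113
```

```bash
python3 -m creep '[{"linear":[0,0,-4],"rot":[0,0,0],"grip":5},{"linear":[0,0,-8],"rot":[0,0,0],"grip":5},{"linear":[0,0,-16],"rot":[0,0,0],"grip":5},{"linear":[0,0,-20],"rot":[0,0,0],"grip":5},{"linear":[0,0,-20],"rot":[0,0,0],"grip":5},{"linear":[0,0,-10],"rot":[0,0,0],"grip":5},{"linear":[0,0,0],"rot":[0,0,0],"grip":5},{"linear":[0,0,0],"rot":[0,0,0],"grip":5}]'
python3 snap.py wrist w6; python3 snap.py scene s6
```

```text
time_s: 9.15
eef_pos: [466.7, -145.0, 107.3]
ee_rot: [-0.0, 0.649, 0.761, 0.0]
force: [-0.6, -0.1, -2.7]
grip_width: 0.112
9.15 [ 466.7 -145.   107.3] [-0.      0.6487  0.761   0.    ] [-0.54  0.38  1.76  0.    1.   -0.7 ] [-0.001  0.024  0.017  0.    -0.005 -0.001]
9.2 [ 466.4 -144.8  106.7] [-7.000e-04  6.487e-01  7.610e-01 -1.000e-04] [-0.54  0.38  1.77  0.    1.   -0.7 ] [-0.002  0.015  0.007 -0.001  0.    -0.001]
```

View pics/w6.png

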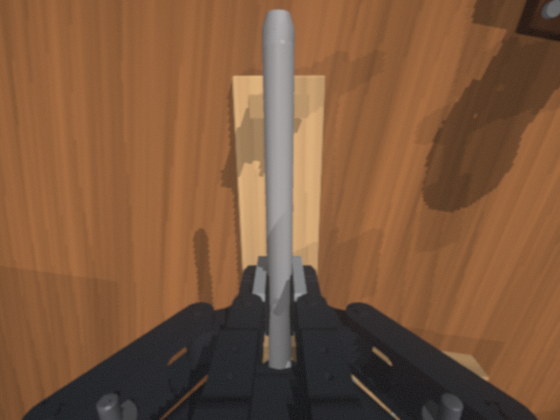

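View pics/s6.png

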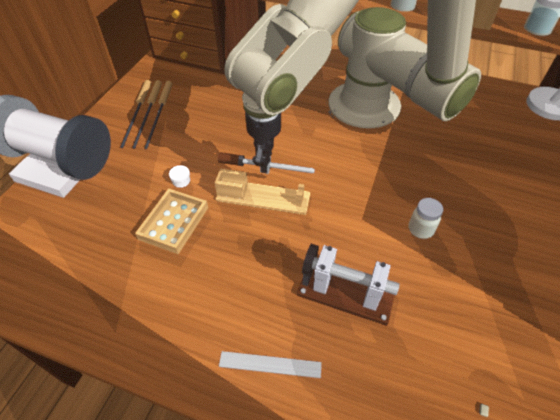

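The rod is held level on the lift. The nose is at wrist (278,15), the pads grip at (278,275), and the rack is left empty. I'll measure the rod in the tool frame.

```bash
cat > rodtool.py <<'E'
import sys
from h import *
from scipy.optimize import least_squares
z=load(sys.argv[1]+'.npz');D=cloud(z);q=z['rot'];T=Ro.from_quat([q[1],q[2],q[3],q[0]])
P=T.inv().apply((D-z['pos']).reshape(-1,3));d=z['d'].reshape(-1)
m=(d>0)&(P[:,0]>25)&(P[:,0]<125)&(abs(P[:,1])<15)&(P[:,2]>-40)&(P[:,2]<0)
S=P[m]
f=lambda p:np.hypot(S[:,1]-p[0]-p[1]*S[:,0],S[:,2]-p[2]-p[3]*S[:,0])-6
s=least_squares(f,[0,0,-19,0],loss='soft_l1')
print('tool y0,slope,z0,slope',s.x.round(4),'res',abs(s.fun).mean().round(2),'xmax',np.percentile(S[:,0],99.8).round(1),len(S))
tip=np.array([115,s.x[0]+115*s.x[1],s.x[2]+115*s.x[3]]);print('tip world',(T.apply(tip)+z['pos']).round(1),'dir',T.apply([1,s.x[1],s.x[3]]).round(4))
E
python3 rodtool.py w6; python3 rodtool.py w5
```

```text
tool y0,slope,z0,slope [ 6.96900e-01 -5.50000e-03 -2.17685e+01  2.90000e-03] res 0.42 xmax 116.2 6972
tip world [448.6 -31.4 128.8] dir [-0.1637  0.9865 -0.0029]
tool y0,slope,z0,slope [-1.25710e+00 -4.10000e-03 -2.02045e+01  1.30000e-03] res 1.56 xmax 116.4 8665
tip world [448.8 -31.9  51.5] dir [-0.1611  0.9869 -0.0031]
```

```bash
python3 -m creep '[{"linear":[0,0,0],"rot":[0,0,0.08],"grip":5},{"linear":[0,0,0],"rot":[0,0,0.074],"grip":5},{"linear":[3,20,1],"rot":[0,0,0],"grip":5},{"linear":[6,33,3],"rot":[0,0,0],"grip":5},{"linear":[6,33,3],"rot":[0,0,0],"grip":5},{"linear":[6,33,5],"rot":[0,0,0],"grip":5},{"linear":[6,33,5],"rot":[0,0,0],"grip":5},{"linear":[5,30,8],"rot":[0,0,0],"grip":5},{"linear":[4,17,7],"rot":[0,0,0],"grip":5},{"linear":[0,0,0],"rot":[0,0,0],"grip":5},{"linear":[0,0,0],"rot":[0,0,0],"grip":5}]'
python3 snap.py wrist w7; python3 snap.py scene s7;  python3 snap.py top t7; python3 rodtool.py w7
```

```text
time_s: 10.17
eef_pos: [665.1, -107.5, 73.1]
ee_rot: [-0.002, 0.705, 0.709, -0.001]
force: [-0.3, 0.3, -1.4]
grip_width: 0.111
10.1667 [ 665.1 -107.5   73.1] [-0.0017  0.7051  0.7091 -0.0009] [-0.33  0.78  1.17 -0.    1.19 -0.34] [-0.017 -0.047  0.03  -0.003  0.002 -0.004]
10.2167 [ 664.9 -108.    74.1] [-1.200e-03  7.053e-01  7.089e-01 -6.000e-04] [-0.33  0.78  1.17 -0.    1.19 -0.34] [-0.01  -0.034  0.01  -0.002  0.002 -0.   ]
10.2667 [ 664.9 -108.2   74.9] [-7.000e-04  7.054e-01  7.088e-01 -4.000e-04] [-0.33  0.78  1.17 -0.    1.19 -0.34] [-0.007 -0.021  0.001  0.001  0.002  0.001]
tool y0,slope,z0,slope [ 6.5940e-01 -3.5000e-03 -2.1721e+01  2.7000e-03] res 0.44 xmax 116.4 6959
tip world [664.7   7.4  94.7] dir [-0.0093  1.     -0.0015]
```

View pics/w7.png

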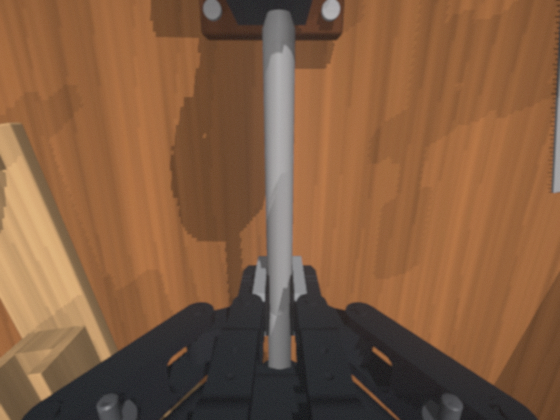

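```bash
python3 - <<'E'
import cv2
a=cv2.imread('pics/t7.png')[100:190,90:320];b=cv2.imread('pics/s7.png')[190:340,220:420]
cv2.imwrite('pics/t7c.png',cv2.resize(a,None,fx=3.4,fy=3.4,interpolation=2));cv2.imwrite('pics/s7c.png',cv2.resize(b,None,fx=3.9,fy=3.9,interpolation=2))
E
```

```text
(no output)
```

View pics/t7c.png

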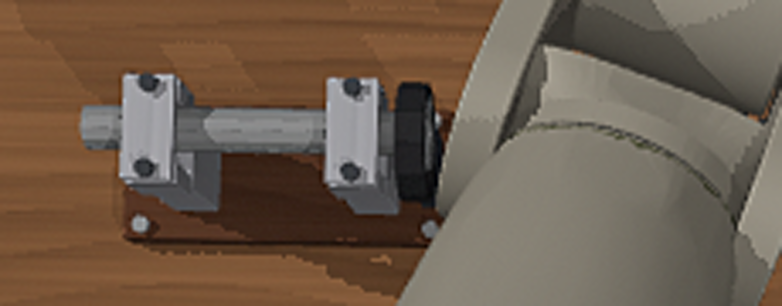

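View pics/s7c.png

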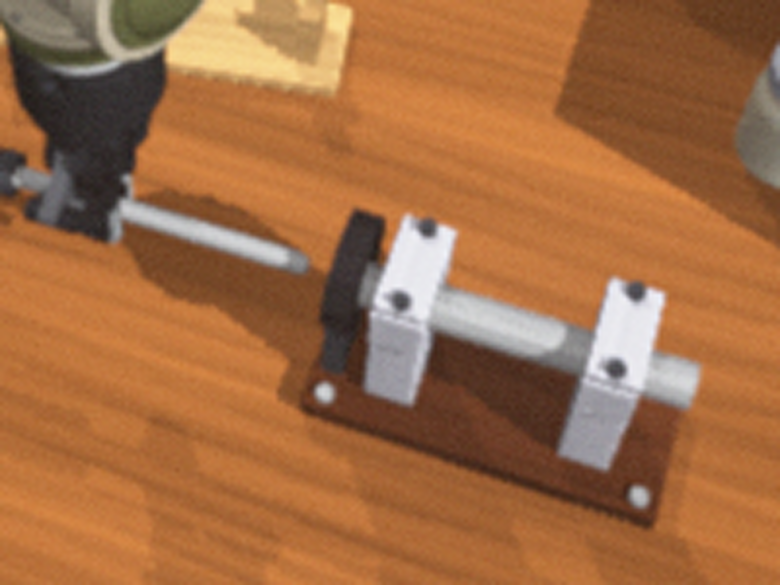

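The scene picture shows the rod nose at crop (300,262), about 15 mm in front of the flange and in line with the tube. I'll compare the rod and tube axes within that one camera.

```bash
python3 - <<'E'
from h import *
from scipy.optimize import least_squares
from rig import sensors
t=load('s7.npz');D=cloud(t);ok=t['d']>0
def cyl(y0,y1,r,x0,z0):
    k=ok&(D[...,1]>y0)&(D[...,1]<y1)&(abs(D[...,0]-x0)<r+5)&(abs(D[...,2]-z0)<r+5);S=D[k];yc=24
    f=lambda q:np.hypot(S[:,0]-q[0]-q[2]*(S[:,1]-yc),S[:,2]-q[1]-q[3]*(S[:,1]-yc))-r
    s=least_squares(f,[x0,z0,0,0],loss='soft_l1',f_scale=.5);print(s.x.round(3),abs(s.fun).mean().round(2),len(S))
cyl(-80,2,6,665,95);cyl(-75,0,6,665,95)
cyl(85,150,12,665,95.5);cyl(195,212,12,665,95.5);
print(sensors.sense()['eef_pos'])
E
```

```text
[ 6.64359e+02  9.43940e+01 -2.00000e-03  3.00000e-03] 0.89 221
[ 6.64466e+02  9.45600e+01 -0.00000e+00  7.00000e-03] 0.88 201
[ 6.64958e+02  9.50460e+01 -4.00000e-03  5.00000e-03] 0.87 396
[ 6.72314e+02  9.83140e+01 -4.60000e-02 -1.50000e-02] 0.91 112
[ 664.98392843 -108.38557382   75.48434409]
```

```bash
python3 -m creep '[{"linear":[4,0,0],"rot":[0,0,0],"grip":5},{"linear":[4,0,0],"rot":[0,0,0],"grip":5},{"linear":[3,0,0],"rot":[0,0,0],"grip":5},{"linear":[1,0,0],"rot":[0,0,0],"grip":5},{"linear":[0,0,0],"rot":[0,0,0],"grip":5},{"linear":[0,0,0],"rot":[0,0,0],"grip":5}]'
python3 -m creep '[{"linear":[1,0,0],"rot":[0,0,0],"grip":5},{"linear":[0.7,0,0],"rot":[0,0,0],"grip":5},{"linear":[0.7,0,0],"rot":[0,0,0],"grip":5}]'
python3 -m creep '[{"linear":[0.7,0,0],"rot":[0,0,0],"grip":5},{"linear":[0.7,0,0],"rot":[0,0,0],"grip":5},{"linear":[0,0,0],"rot":[0,0,0],"grip":5}]'
```

```text
time_s: 10.82
eef_pos: [665.6, -96.0, 75.7]
ee_rot: [0.0, 0.705, 0.709, 0.0]
force: [-0.1, -0.6, -2.2]
grip_width: 0.112
time_s: 11.07
eef_pos: [665.6, -93.7, 75.6]
ee_rot: [-0.0, 0.705, 0.709, -0.0]
force: [-0.9, -0.2, -2.3]
grip_width: 0.11
time_s: 11.32
eef_pos: [665.6, -92.1, 75.6]
ee_rot: [-0.0, 0.705, 0.709, 0.0]
force: [0.7, -0.1, -2.1]
grip_width: 0.115
```

```bash
python3 -m creep '[{"linear":[0.7,0,0],"rot":[0,0,0],"grip":5},{"linear":[0.7,0,0],"rot":[0,0,0],"grip":5}]'
python3 -m creep '[{"linear":[0.7,0,0],"rot":[0,0,0],"grip":5},{"linear":[0.7,0,0],"rot":[0,0,0],"grip":5}]'
python3 -m creep '[{"linear":[0.7,0,0],"rot":[0,0,0],"grip":5},{"linear":[0,0,0],"rot":[0,0,0],"grip":5}]'
```

```text
time_s: 11.48
eef_pos: [665.6, -90.9, 75.6]
ee_rot: [0.0, 0.705, 0.709, -0.0]
force: [1.1, -0.2, -2.2]
grip_width: 0.111
time_s: 11.65
eef_pos: [665.6, -89.4, 75.6]
ee_rot: [0.0, 0.705, 0.709, 0.0]
force: [-0.5, 0.2, -1.8]
grip_width: 0.11
time_s: 11.82
eef_pos: [665.6, -88.6, 75.6]
ee_rot: [-0.0, 0.705, 0.709, -0.0]
force: [0.1, 0.1, -2.6]
grip_width: 0.115
```

```bash
python3 -m creep '[{"linear":[0.8,0,0],"rot":[0,0,0],"grip":5},{"linear":[0.8,0,0],"rot":[0,0,0],"grip":5}]'
python3 -m creep '[{"linear":[0.8,0,0],"rot":[0,0,0],"grip":5},{"linear":[0.8,0,0],"rot":[0,0,0],"grip":5}]'
python3 -m creep '[{"linear":[0.8,0,0],"rot":[0,0,0],"grip":5},{"linear":[0.8,0,0],"rot":[0,0,0],"grip":5},{"linear":[0,0,0],"rot":[0,0,0],"grip":5}]'
```

```text
time_s: 11.98
eef_pos: [665.6, -87.2, 75.6]
ee_rot: [-0.0, 0.705, 0.709, -0.0]
force: [-0.7, -0.2, -2.6]
grip_width: 0.113
time_s: 12.15
eef_pos: [665.6, -85.5, 75.6]
ee_rot: [-0.0, 0.705, 0.709, 0.0]
force: [0.3, 0.6, -1.3]
grip_width: 0.114
time_s: 12.4
eef_pos: [665.6, -83.8, 75.6]
ee_rot: [-0.0, 0.705, 0.709, 0.0]
force: [0.7, 0.9, -2.3]
grip_width: 0.116
```

No contact 7 mm past the face, so the nose seems to be in the bore. I'll check by picture and keep going gently.

```bash
python3 snap.py scene s8; python3 -c "
import cv2
b=cv2.imread('pics/s8.png')[190:340,220:420];cv2.imwrite('pics/s8c.png',cv2.resize(b,None,fx=3.9,fy=3.9,interpolation=2))"
python3 -m creep '[{"linear":[1,0,0],"rot":[0,0,0],"grip":5},{"linear":[1,0,0],"rot":[0,0,0],"grip":5},{"linear":[1,0,0],"rot":[0,0,0],"grip":5}]'
python3 -m creep '[{"linear":[1.5,0,0],"rot":[0,0,0],"grip":5},{"linear":[1.5,0,0],"rot":[0,0,0],"grip":5},{"linear":[1.5,0,0],"rot":[0,0,0],"grip":5}]'
```

```text
12.4 [665.6 -83.8  75.6] [-0.      0.7053  0.7089  0.    ] [-0.3   0.77  1.18  0.    1.19 -0.3 ] [-0.005 -0.001 -0.001  0.002 -0.     0.017]
time_s: 12.7
eef_pos: [665.5, -80.9, 75.6]
ee_rot: [0.0, 0.705, 0.709, 0.0]
force: [0.8, -0.3, -1.9]
grip_width: 0.11
time_s: 12.95
eef_pos: [665.5, -76.3, 75.6]
ee_rot: [0.0, 0.705, 0.709, 0.0]
force: [0.6, -0.3, -2.2]
grip_width: 0.112
```

View pics/s8c.png

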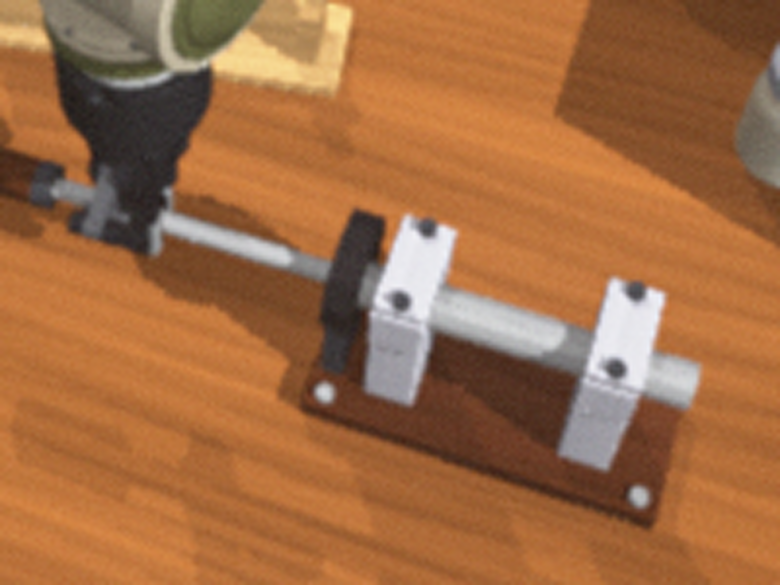

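The rod is inside the flange. Continuing in.

```bash
python3 -m creep '[{"linear":[2,0,0],"rot":[0,0,0],"grip":5},{"linear":[2.5,0,0],"rot":[0,0,0],"grip":5},{"linear":[2.5,0,0],"rot":[0,0,0],"grip":5},{"linear":[2.5,0,0],"rot":[0,0,0],"grip":5}]'
python3 -m creep '[{"linear":[2.5,0,0],"rot":[0,0,0],"grip":5},{"linear":[2.5,0,0],"rot":[0,0,0],"grip":5},{"linear":[2.5,0,0],"rot":[0,0,0],"grip":5},{"linear":[2.5,0,0],"rot":[0,0,0],"grip":5}]'
python3 -m creep '[{"linear":[2.5,0,0],"rot":[0,0,0],"grip":5},{"linear":[2.5,0,0],"rot":[0,0,0],"grip":5},{"linear":[2.5,0,0],"rot":[0,0,0],"grip":5},{"linear":[2.5,0,0],"rot":[0,0,0],"grip":5}]'
```

```text
time_s: 13.28
eef_pos: [665.5, -66.7, 75.6]
ee_rot: [-0.0, 0.705, 0.709, -0.0]
force: [0.3, -0.2, -1.5]
grip_width: 0.106
time_s: 13.62
eef_pos: [665.4, -56.7, 75.6]
ee_rot: [-0.0, 0.705, 0.709, 0.0]
force: [-0.1, 0.8, -2.3]
grip_width: 0.114
time_s: 13.95
eef_pos: [665.4, -46.7, 75.6]
ee_rot: [-0.0, 0.705, 0.709, -0.0]
force: [1.0, 0.4, -2.7]
grip_width: 0.107
```

```bash
python3 -m creep '[{"linear":[2.5,0,0],"rot":[0,0,0],"grip":5},{"linear":[2.5,0,0],"rot":[0,0,0],"grip":5},{"linear":[2.5,0,0],"rot":[0,0,0],"grip":5},{"linear":[2.5,0,0],"rot":[0,0,0],"grip":5}]'
python3 -m creep '[{"linear":[2.5,0,0],"rot":[0,0,0],"grip":5},{"linear":[2.5,0,0],"rot":[0,0,0],"grip":5},{"linear":[2.5,0,0],"rot":[0,0,0],"grip":5},{"linear":[2.5,0,0],"rot":[0,0,0],"grip":5}]'
python3 -m creep '[{"linear":[2,0,0],"rot":[0,0,0],"grip":5},{"linear":[2,0,0],"rot":[0,0,0],"grip":5},{"linear":[2,0,0],"rot":[0,0,0],"grip":5},{"linear":[2,0,0],"rot":[0,0,0],"grip":5}]'
python3 -m creep '[{"linear":[2,0,0],"rot":[0,0,0],"grip":5},{"linear":[2,0,0],"rot":[0,0,0],"grip":5},{"linear":[2,0,0],"rot":[0,0,0],"grip":5},{"linear":[2,0,0],"rot":[0,0,0],"grip":5},{"linear":[0,0,0],"rot":[0,0,0],"grip":5}]'; python3 snap.py wrist w9; python3 snap.py scene s9
```

```text
time_s: 14.28
eef_pos: [665.3, -36.7, 75.6]
ee_rot: [0.0, 0.705, 0.709, 0.0]
force: [-0.5, 0.2, -2.7]
grip_width: 0.111
time_s: 14.62
eef_pos: [665.3, -26.7, 75.6]
ee_rot: [0.0, 0.705, 0.709, 0.0]
force: [-0.5, -0.5, -1.7]
grip_width: 0.107
time_s: 14.95
eef_pos: [665.2, -18.8, 75.6]
ee_rot: [-0.0, 0.705, 0.709, -0.0]
force: [-0.3, -0.1, -2.3]
grip_width: 0.113
time_s: 15.37
eef_pos: [665.2, -10.5, 75.6]
ee_rot: [-0.0, 0.705, 0.709, 0.0]
force: [0.3, 0.4, -1.5]
grip_width: 0.112
15.3667 [665.2 -10.5  75.6] [-0.      0.7052  0.709   0.    ] [-0.19  0.76  1.2   0.    1.18 -0.2 ] [-0.007  0.001 -0.001  0.     0.001  0.003]
15.4167 [665.2 -10.8  75.6] [-0.      0.7052  0.709  -0.    ] [-0.19  0.76  1.2  -0.    1.18 -0.2 ] [-0.006  0.001 -0.001 -0.004 -0.002  0.014]
```

View pics/w9.png

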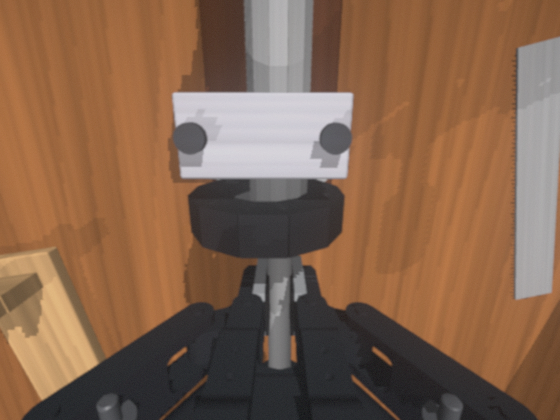

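The shaft enters the flange in line with the tube at column 278. The pads stop about 14 mm short of the flange. Depth is about 81 mm, so I'll let go here.

```bash
python3 -m creep '[{"linear":[0,0,0],"rot":[0,0,0],"grip":16},{"linear":[0,0,0],"rot":[0,0,0],"grip":25},{"linear":[0,0,0],"rot":[0,0,0],"grip":45},{"linear":[0,0,0],"rot":[0,0,0],"grip":64},{"linear":[0,0,0],"rot":[0,0,0],"grip":64},{"linear":[0,0,0],"rot":[0,0,0],"grip":64},{"linear":[0,0,0],"rot":[0,0,0],"grip":64},{"linear":[0,0,0],"rot":[0,0,0],"grip":64}]'; python3 snap.py wrist w10; python3 snap.py scene s10;python3 -c "
import cv2
b=cv2.imread('pics/s10.png')[170:340,190:420];cv2.imwrite('pics/s10c.png',cv2.resize(b,None,fx=3.4,fy=3.4,interpolation=2))"
```

```text
time_s: 16.13
eef_pos: [665.2, -11.0, 75.6]
ee_rot: [-0.0, 0.705, 0.709, 0.0]
force: [-1.1, -0.2, 0.2]
grip_width: 0.748
16.1333 [665.2 -11.   75.6] [-0.      0.7053  0.7089  0.    ] [-0.19  0.76  1.2   0.    1.18 -0.2 ] [ 0.001  0.     0.001  0.001 -0.001  0.001]
16.1833 [665.2 -11.   75.6] [ 0.      0.7053  0.7089 -0.    ] [-0.19  0.76  1.2  -0.    1.18 -0.2 ] [-0.001  0.001 -0.    -0.     0.     0.001]
```

View pics/w10.png

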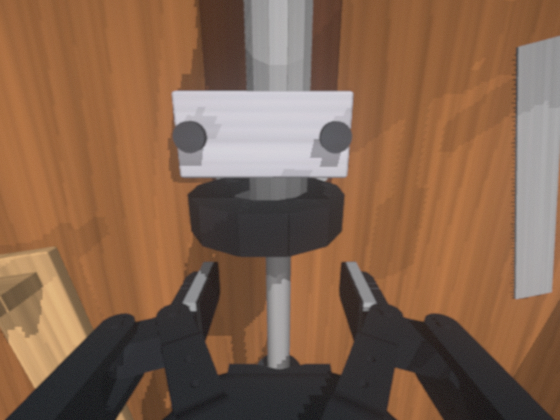

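View pics/s10c.png

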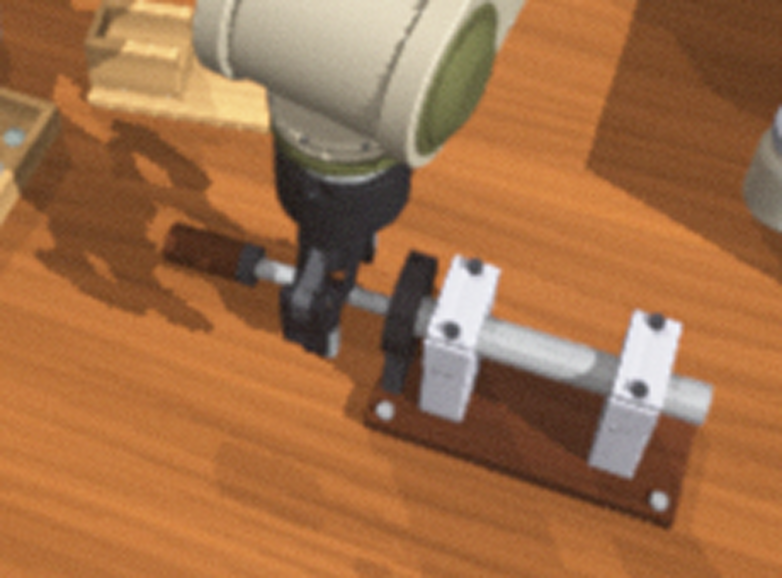

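Released. The rod stays in the bore and the handle stands free at crop (200,250). I'll slide back over the handle with the fingers straddling it.

```bash
python3 -m creep '[{"linear":[-8,0,0],"rot":[0,0,0],"grip":64},{"linear":[-13,0,0],"rot":[0,0,0],"grip":64},{"linear":[-14,0,0],"rot":[0,0,0],"grip":64},{"linear":[-14,0,0],"rot":[0,0,0],"grip":64},{"linear":[-14,0,0],"rot":[0,0,0],"grip":64},{"linear":[-14,0,1],"rot":[0,0,0],"grip":64},{"linear":[-8,0,1],"rot":[0,0,0],"grip":64},{"linear":[0,0,0],"rot":[0,0,0],"grip":64},{"linear":[0,0,0],"rot":[0,0,0],"grip":64}]'; python3 snap.py wrist w11; python3 snap.py scene s11; python3 - <<'E'
from h import *
from scipy.optimize import least_squares
t=load('s11.npz');D=cloud(t);ok=t['d']>0
def cyl(y0,y1,r,x0,z0):
    k=ok&(D[...,1]>y0)&(D[...,1]<y1)&(abs(D[...,0]-x0)<r+5)&(abs(D[...,2]-z0)<r+8);S=D[k];yc=24
    f=lambda q:np.hypot(S[:,0]-q[0]-q[2]*(S[:,1]-yc),S[:,2]-q[1]-q[3]*(S[:,1]-yc))-r
    s=least_squares(f,[x0,z0,0,0],loss='soft_l1',f_scale=.5);print(s.x.round(3),abs(s.fun).mean().round(2),len(S))
cyl(-58,18,6,665,94);cyl(-55,15,6,665,94)
b=t['im'][170:340,190:420,::-1];cv2.imwrite('pics/s11c.png',cv2.resize(b,None,fx=3.4,fy=3.4,interpolation=2))
E
```

```text
time_s: 16.98
eef_pos: [665.5, -96.4, 73.4]
ee_rot: [-0.0, 0.706, 0.709, 0.0]
force: [-0.8, -0.1, -0.3]
grip_width: 0.752
16.9833 [665.5 -96.4  73.4] [-2.000e-04  7.056e-01  7.086e-01  0.000e+00] [-0.32  0.78  1.18  0.    1.19 -0.32] [ 0.023 -0.005  0.003  0.001 -0.     0.004]
17.0333 [665.6 -95.7  73.5] [-2.000e-04  7.053e-01  7.089e-01  0.000e+00] [-0.32  0.78  1.18  0.    1.19 -0.32] [ 0.015 -0.002  0.001 -0.001 -0.002  0.001]
[ 6.64156e+02  9.44050e+01 -1.50000e-02  2.60000e-02] 0.93 205
[ 6.64311e+02  9.44520e+01 -1.20000e-02  2.70000e-02] 0.95 191
```

View pics/w11.png

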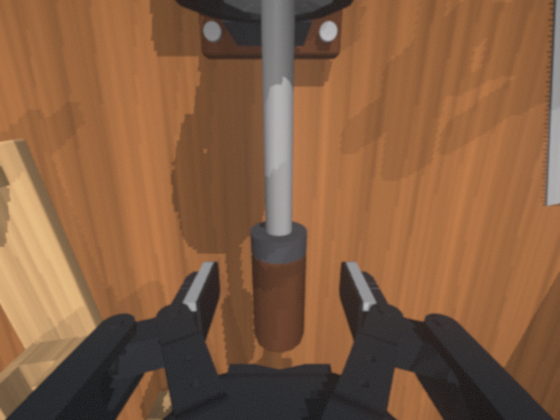

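View pics/s11c.png

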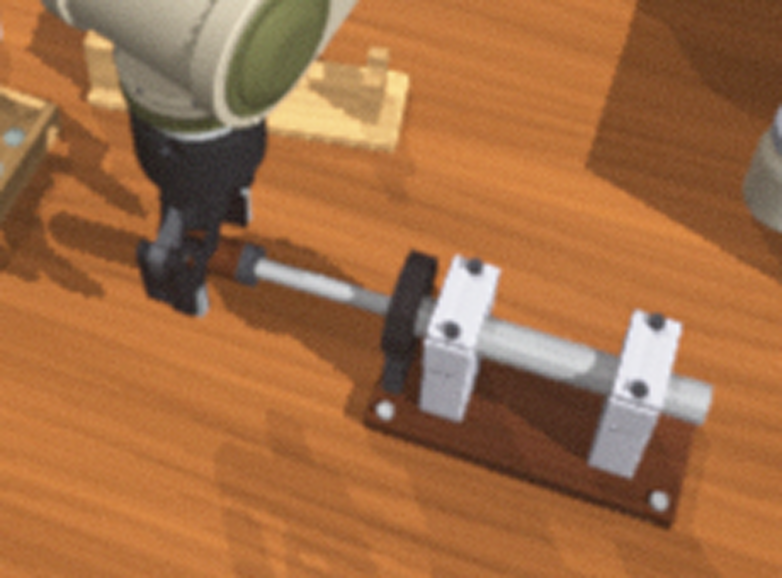

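The handle is centred between the pads and the rod sags about 0.02 rad. I'll close in stages, watching the force.

```bash
python3 -m creep '[{"linear":[0,0,0],"rot":[0,0,0],"grip":48},{"linear":[0,0,0],"rot":[0,0,0],"grip":36},{"linear":[0,0,0],"rot":[0,0,0],"grip":30},{"linear":[0,0,0],"rot":[0,0,0],"grip":30},{"linear":[0,0,0],"rot":[0,0,0],"grip":28},{"linear":[0,0,0],"rot":[0,0,0],"grip":28}]' 20
python3 -m creep '[{"linear":[0,0,0],"rot":[0,0,0],"grip":27},{"linear":[0,0,0],"rot":[0,0,0],"grip":26},{"linear":[0,0,0],"rot":[0,0,0],"grip":25.5}]' 20
python3 -m creep '[{"linear":[0,0,0],"rot":[0,0,0],"grip":25},{"linear":[0,0,0],"rot":[0,0,0],"grip":24.5},{"linear":[0,0,0],"rot":[0,0,0],"grip":24}]' 20
```

```text
time_s: 17.58
eef_pos: [665.6, -95.9, 73.6]
ee_rot: [0.0, 0.705, 0.709, -0.0]
force: [0.0, 0.2, 0.9]
grip_width: 0.326
time_s: 17.83
eef_pos: [665.6, -96.0, 73.6]
ee_rot: [-0.0, 0.705, 0.709, -0.0]
force: [-0.2, 0.4, 0.6]
grip_width: 0.3
time_s: 18.08
eef_pos: [665.6, -96.0, 73.6]
ee_rot: [-0.0, 0.705, 0.709, -0.0]
force: [0.4, 0.1, -1.1]
grip_width: 0.297
```

```bash
python3 -m creep '[{"linear":[0,0,0],"rot":[0,0,0],"grip":22},{"linear":[0,0,0],"rot":[0,0,0],"grip":20},{"linear":[0,0,0],"rot":[0,0,0],"grip":20}]' 35
python3 -m creep '[{"linear":[0,0,0],"rot":[0,0,0],"grip":18},{"linear":[0,0,0],"rot":[0,0,0],"grip":18}]' 50
python3 -m creep '[{"linear":[0,0,-0.5],"rot":[0,0,0],"grip":18},{"linear":[0,0,-0.5],"rot":[0,0,0],"grip":18}]' 60
```

```text
time_s: 18.33
eef_pos: [665.6, -96.0, 73.6]
ee_rot: [-0.0, 0.705, 0.709, -0.0]
force: [-1.0, 0.3, -0.1]
grip_width: 0.289
time_s: 18.5
eef_pos: [665.6, -96.0, 73.6]
ee_rot: [0.0, 0.705, 0.709, -0.0]
force: [-0.1, 0.9, -0.1]
grip_width: 0.288
time_s: 18.67
eef_pos: [665.6, -96.0, 74.4]
ee_rot: [-0.0, 0.705, 0.709, -0.0]
force: [0.1, -0.3, -0.8]
grip_width: 0.286
```

```bash
python3 -m creep '[{"linear":[0,0,-0.5],"rot":[0,-0.006,0],"grip":18},{"linear":[0,0,-0.5],"rot":[0,-0.006,0],"grip":18},{"linear":[0,0,0],"rot":[0,0,0],"grip":18}]'
python3 -c "
from rig import sensors;s=sensors.sense();print(s['force'],s['wrist_torque'])"
python3 -m creep '[{"linear":[1,0,-0.3],"rot":[0,-0.003,0],"grip":18},{"linear":[1,0,0],"rot":[0,0,0],"grip":18},{"linear":[1,0,0],"rot":[0,0,0],"grip":18}]'
python3 -c "
from rig import sensors;s=sensors.sense();print(s['force'],s['wrist_torque'])"
```

```text
time_s: 18.92
eef_pos: [665.7, -96.0, 75.7]
ee_rot: [0.005, 0.705, 0.709, -0.004]
force: [-0.3, -1.0, -0.9]
grip_width: 0.287
[-0.28660836 -1.03170741 -0.88131233] [-0.1497645   0.03880391  0.01366904]
time_s: 19.17
eef_pos: [665.6, -92.9, 75.9]
ee_rot: [0.005, 0.705, 0.709, -0.005]
force: [-0.0, -1.6, -1.3]
grip_width: 0.282
[-0.02467747 -1.62909729 -1.29819853] [-0.1461463   0.01528473  0.05983169]
```

```bash
python3 -m creep '[{"linear":[1.5,0,-0.02],"rot":[0,0,0],"grip":18},{"linear":[1.5,0,-0.02],"rot":[0,0,0],"grip":18},{"linear":[1.5,0,-0.02],"rot":[0,0,0],"grip":18},{"linear":[1.5,0,-0.02],"rot":[0,0,0],"grip":18}]'
python3 -m creep '[{"linear":[1.5,0,-0.02],"rot":[0,0,0],"grip":18},{"linear":[1.5,0,-0.02],"rot":[0,0,0],"grip":18},{"linear":[1.5,0,-0.02],"rot":[0,0,0],"grip":18},{"linear":[1.5,0,-0.02],"rot":[0,0,0],"grip":18}]'
python3 -m creep '[{"linear":[1.5,0,-0.02],"rot":[0,0,0],"grip":18},{"linear":[1.5,0,-0.02],"rot":[0,0,0],"grip":18},{"linear":[1.5,0,-0.02],"rot":[0,0,0],"grip":18},{"linear":[1.5,0,-0.02],"rot":[0,0,0],"grip":18}]'
python3 -c "
from rig import sensors;s=sensors.sense();print(s['force'],s['wrist_torque'])"
```

```text
time_s: 19.5
eef_pos: [665.6, -88.1, 76.0]
ee_rot: [0.006, 0.705, 0.709, -0.006]
force: [-0.5, -8.2, -0.5]
grip_width: 0.281
time_s: 19.83
eef_pos: [665.6, -82.5, 76.0]
ee_rot: [0.006, 0.705, 0.709, -0.006]
force: [-0.4, -7.7, -0.3]
grip_width: 0.286
time_s: 20.17
eef_pos: [665.6, -76.6, 76.1]
ee_rot: [0.006, 0.705, 0.709, -0.006]
force: [-1.6, -8.4, -0.1]
grip_width: 0.287
[-1.641987   -8.3971823  -0.11805483] [-1.3529291   0.05409948  0.12481616]
```

```bash
python3 -m creep '[{"linear":[2,0,-0.03],"rot":[0,0,0],"grip":18},{"linear":[2,0,-0.03],"rot":[0,0,0],"grip":18},{"linear":[2,0,-0.03],"rot":[0,0,0],"grip":18},{"linear":[2,0,-0.03],"rot":[0,0,0],"grip":18},{"linear":[2,0,-0.03],"rot":[0,0,0],"grip":18}]'
python3 -m creep '[{"linear":[2,0,-0.03],"rot":[0,0,0],"grip":18},{"linear":[2,0,-0.03],"rot":[0,0,0],"grip":18},{"linear":[2,0,-0.03],"rot":[0,0,0],"grip":18},{"linear":[2,0,-0.03],"rot":[0,0,0],"grip":18},{"linear":[2,0,-0.03],"rot":[0,0,0],"grip":18}]'
python3 -m creep '[{"linear":[2,0,-0.03],"rot":[0,0,0],"grip":18},{"linear":[2,0,-0.03],"rot":[0,0,0],"grip":18},{"linear":[2,0,-0.03],"rot":[0,0,0],"grip":18},{"linear":[2,0,-0.03],"rot":[0,0,0],"grip":18},{"linear":[2,0,-0.03],"rot":[0,0,0],"grip":18}]'
python3 -m creep '[{"linear":[2,0,-0.03],"rot":[0,0,0],"grip":18},{"linear":[2,0,-0.03],"rot":[0,0,0],"grip":18},{"linear":[2,0,-0.03],"rot":[0,0,0],"grip":18},{"linear":[2,0,-0.03],"rot":[0,0,0],"grip":18},{"linear":[2,0,-0.03],"rot":[0,0,0],"grip":18}]'
python3 snap.py wrist w12
```

```text
time_s: 20.58
eef_pos: [665.6, -66.8, 76.2]
ee_rot: [0.007, 0.705, 0.709, -0.006]
force: [-1.4, -10.0, -0.5]
grip_width: 0.284
time_s: 21.0
eef_pos: [665.6, -56.9, 76.3]
ee_rot: [0.007, 0.705, 0.709, -0.006]
force: [-1.1, -10.3, 0.5]
grip_width: 0.287
time_s: 21.42
eef_pos: [665.5, -47.1, 76.4]
ee_rot: [0.007, 0.705, 0.709, -0.006]
force: [-2.4, -10.6, 1.1]
grip_width: 0.28
time_s: 21.83
eef_pos: [665.5, -37.2, 76.5]
ee_rot: [0.007, 0.705, 0.709, -0.006]
force: [-2.3, -12.3, 2.4]
grip_width: 0.284
21.8333 [665.5 -37.2  76.5] [ 0.0069  0.7055  0.7087 -0.0064] [-0.22  0.76  1.2  -0.02  1.18 -0.22] [ 0.033 -0.002  0.005 -0.001 -0.001  0.034]
```

View pics/w12.png

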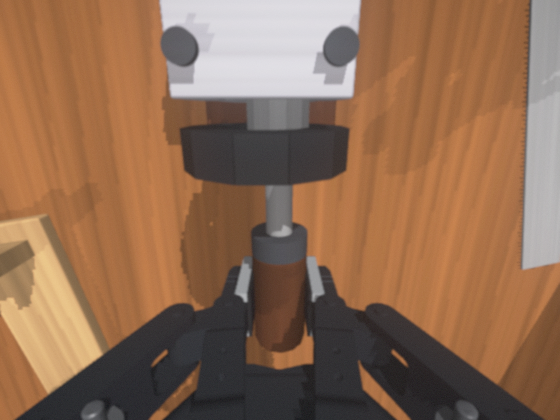

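The shaft enters straight, with 29 mm still to go. Side forces have built up to (-2, +4.6 N), so I'll ease the hand up and towards -x.

```bash
python3 -m creep '[{"linear":[0.5,-0.2,-0.3],"rot":[0,0,0],"grip":18},{"linear":[0.5,-0.2,-0.3],"rot":[0,0,0],"grip":18},{"linear":[0.5,0,0],"rot":[0,0,0],"grip":18}]'
python3 -c "
from rig import sensors;s=sensors.sense();print(s['force'],s['wrist_torque'])"
python3 -m creep '[{"linear":[1,-0.1,-0.2],"rot":[0,0,0],"grip":18},{"linear":[1,-0.1,-0.2],"rot":[0,0,0],"grip":18},{"linear":[1,0,0],"rot":[0,0,0],"grip":18}]'
python3 -c "
from rig import sensors;s=sensors.sense();print(s['force'],s['wrist_torque'])"
```

```text
time_s: 22.13
eef_pos: [665.0, -34.8, 76.6]
ee_rot: [0.006, 0.706, 0.709, -0.006]
force: [0.1, -7.1, -2.5]
grip_width: 0.286
[ 0.10934332 -7.064074   -2.51010741] [-1.20559994 -0.08049633 -0.08707116]
time_s: 22.38
eef_pos: [664.9, -31.8, 76.8]
ee_rot: [0.006, 0.706, 0.709, -0.006]
force: [1.0, -6.9, -1.5]
grip_width: 0.282
[ 1.04494462 -6.93913057 -1.49676003] [-1.19710684 -0.07201046 -0.13627879]
```

```bash
python3 -m creep '[{"linear":[1.5,0.05,-0.04],"rot":[0,0,0],"grip":18},{"linear":[1.5,0,-0.04],"rot":[0,0,0],"grip":18},{"linear":[1.5,0,-0.04],"rot":[0,0,0],"grip":18},{"linear":[1.5,0,-0.04],"rot":[0,0,0],"grip":18}]'
python3 -m creep '[{"linear":[1.5,0,-0.04],"rot":[0,0,0],"grip":18},{"linear":[1.5,0,-0.04],"rot":[0,0,0],"grip":18},{"linear":[1.5,0,-0.04],"rot":[0,0,0],"grip":18},{"linear":[1.5,0,-0.04],"rot":[0,0,0],"grip":18}]'
python3 -m creep '[{"linear":[1.5,0,-0.04],"rot":[0,0,0],"grip":18},{"linear":[1.5,0,-0.04],"rot":[0,0,0],"grip":18},{"linear":[1,0,-0.04],"rot":[0,0,0],"grip":18},{"linear":[1,0,-0.04],"rot":[0,0,0],"grip":18}]'
python3 snap.py wrist w13;python3 snap.py scene s13;python3 -c "
import cv2
b=cv2.imread('pics/s13.png')[200:340,240:420];cv2.imwrite('pics/s13c.png',cv2.resize(b,None,fx=4.2,fy=4.2,interpolation=2))"
```

```text
time_s: 22.72
eef_pos: [664.9, -25.8, 76.9]
ee_rot: [0.006, 0.706, 0.709, -0.006]
force: [-0.7, -7.4, -1.3]
grip_width: 0.286
time_s: 23.05
eef_pos: [664.8, -19.8, 76.9]
ee_rot: [0.006, 0.706, 0.709, -0.006]
force: [0.2, -6.8, -2.3]
grip_width: 0.283
time_s: 23.38
eef_pos: [664.8, -14.8, 77.0]
ee_rot: [0.006, 0.706, 0.709, -0.006]
force: [0.8, -7.1, -0.6]
grip_width: 0.285
23.3833 [664.8 -14.8  77. ] [ 0.0062  0.7055  0.7086 -0.0059] [-0.19  0.76  1.2  -0.02  1.18 -0.19] [ 0.017 -0.003 -0.    -0.001 -0.     0.018]
23.4333 [664.8 -14.5  77. ] [ 0.0062  0.7055  0.7087 -0.0058] [-0.19  0.76  1.2  -0.02  1.18 -0.19] [-0.     0.     0.002  0.002  0.001 -0.005]
```

View pics/w13.png

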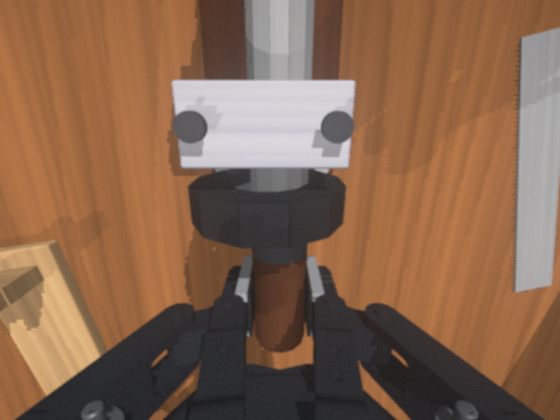

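View pics/s13c.png

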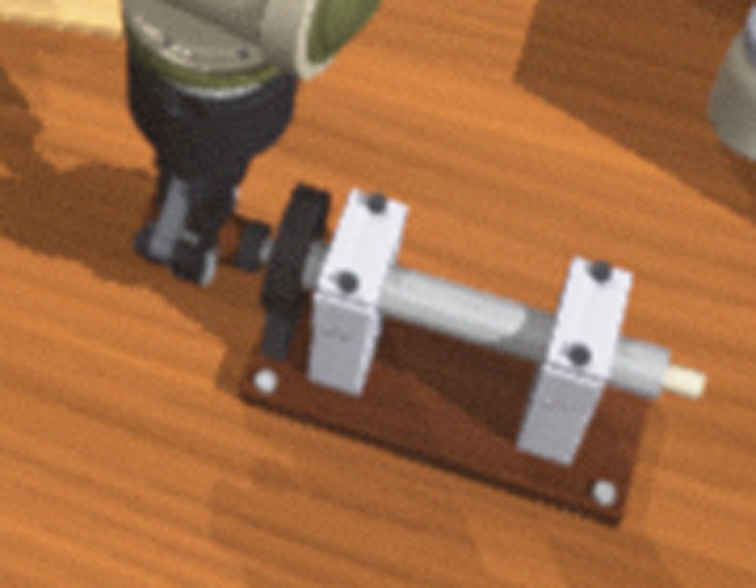

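The core now stands out at (685,382) and the handle is a few mm short of the flange. Small steps until the force rises.

```bash
python3 -m creep '[{"linear":[1,0,-0.02],"rot":[0,0,0],"grip":18},{"linear":[1,0,-0.02],"rot":[0,0,0],"grip":18},{"linear":[1,0,-0.02],"rot":[0,0,0],"grip":18},{"linear":[1,0,-0.02],"rot":[0,0,0],"grip":18},{"linear":[0.5,0,-0.02],"rot":[0,0,0],"grip":18}]'
for i in 1; do python3 -m creep '[{"linear":[0.5,0,0],"rot":[0,0,0],"grip":18},{"linear":[0.4,0,0],"rot":[0,0,0],"grip":18}]'; done
python3 -m creep '[{"linear":[0.4,0,0],"rot":[0,0,0],"grip":18},{"linear":[0.4,0,0],"rot":[0,0,0],"grip":18}]'
```

```text
time_s: 23.9
eef_pos: [664.8, -10.2, 77.0]
ee_rot: [0.006, 0.706, 0.709, -0.006]
force: [0.3, -7.0, -2.1]
grip_width: 0.283
time_s: 24.07
eef_pos: [664.8, -9.3, 77.0]
ee_rot: [0.006, 0.706, 0.709, -0.006]
force: [-0.2, -7.7, -1.2]
grip_width: 0.282
time_s: 24.23
eef_pos: [664.8, -8.6, 77.0]
ee_rot: [0.006, 0.706, 0.709, -0.006]
force: [1.2, -7.4, -1.5]
grip_width: 0.284
```

```bash
python3 -m creep '[{"linear":[0.4,0,0],"rot":[0,0,0],"grip":18},{"linear":[0.4,0,0],"rot":[0,0,0],"grip":18}]'
python3 -m creep '[{"linear":[0.4,0,0],"rot":[0,0,0],"grip":18},{"linear":[0.3,0,0],"rot":[0,0,0],"grip":18}]'
python3 -m creep '[{"linear":[0.3,0,0],"rot":[0,0,0],"grip":18},{"linear":[0.3,0,0],"rot":[0,0,0],"grip":18}]'
```

```text
time_s: 24.4
eef_pos: [664.8, -7.7, 77.0]
ee_rot: [0.006, 0.706, 0.709, -0.006]
force: [-0.3, -7.7, -1.3]
grip_width: 0.283
time_s: 24.57
eef_pos: [664.8, -7.3, 77.0]
ee_rot: [0.006, 0.706, 0.709, -0.006]
force: [0.2, -9.0, -1.6]
grip_width: 0.283
time_s: 24.73
eef_pos: [664.7, -7.3, 77.0]
ee_rot: [0.007, 0.706, 0.709, -0.006]
force: [-0.3, -11.9, -1.1]
grip_width: 0.285
```

The hand stalls at y -7.3 and the force is rising, so the shoulder is touching. One more small step, then a look.

```bash
python3 -m creep '[{"linear":[0.3,0,0],"rot":[0,0,0],"grip":18},{"linear":[0,0,0],"rot":[0,0,0],"grip":18}]'
python3 snap.py wrist w14;python3 snap.py scene s14;python3 -c "
import cv2
b=cv2.imread('pics/s14.png')[200:340,240:420];cv2.imwrite('pics/s14c.png',cv2.resize(b,None,fx=4.2,fy=4.2,interpolation=2))"
```

```text
time_s: 24.9
eef_pos: [664.8, -7.3, 77.0]
ee_rot: [0.007, 0.706, 0.709, -0.007]
force: [-0.4, -12.2, -1.7]
grip_width: 0.281
24.9 [664.8  -7.3  77. ] [ 0.0068  0.7056  0.7085 -0.0065] [-0.18  0.76  1.2  -0.02  1.18 -0.18] [-0.001 -0.001  0.001  0.002  0.001 -0.   ]
24.95 [664.7  -7.3  77. ] [ 0.0067  0.7056  0.7085 -0.0065] [-0.18  0.76  1.2  -0.02  1.18 -0.18] [-0.    -0.001 -0.002 -0.     0.002  0.001]
```

View pics/w14.png

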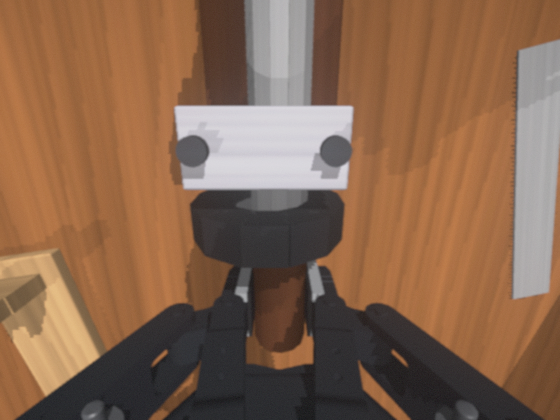

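View pics/s14c.png

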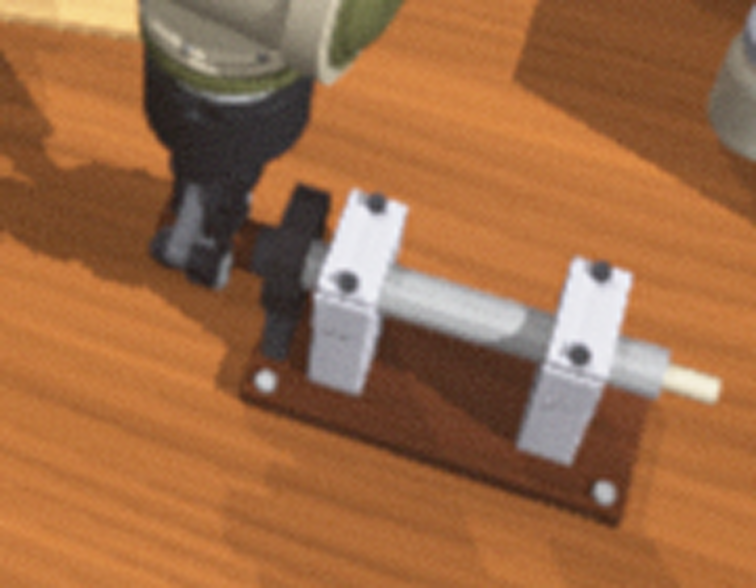

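The handle front is against the flange and the core stands well out at (690,385). Releasing.

```bash
python3 -m creep '[{"linear":[0,0,0],"rot":[0,0,0],"grip":26},{"linear":[0,0,0],"rot":[0,0,0],"grip":34},{"linear":[0,0,0],"rot":[0,0,0],"grip":50},{"linear":[0,0,0],"rot":[0,0,0],"grip":64},{"linear":[0,0,0],"rot":[0,0,0],"grip":64},{"linear":[0,0,0],"rot":[0,0,0],"grip":64}]'
python3 -m creep '[{"linear":[-3,0,-8],"rot":[0,0,0],"grip":64},{"linear":[0,0,-15],"rot":[0,0,0],"grip":64},{"linear":[-5,0,-25],"rot":[0,0,0],"grip":64},{"linear":[-20,0,-30],"rot":[0,0,0],"grip":64},{"linear":[-30,0,-20],"rot":[0,0,0],"grip":64},{"linear":[-35,0,-10],"rot":[0,0,0],"grip":64},{"linear":[-35,0,0],"rot":[0,0,0],"grip":64},{"linear":[-30,0,0],"rot":[0,0,0],"grip":64},{"linear":[0,0,0],"rot":[0,0,0],"grip":64},{"linear":[0,0,0],"rot":[0,0,0],"grip":64},{"linear":[0,0,0],"rot":[0,0,0],"grip":64}]'
python3 snap.py wrist w15;python3 snap.py scene s15;python3 snap.py top t15; python3 - <<'E'
from h import *
b=load('s15.npz')['im'][200:340,240:420,::-1];cv2.imwrite('pics/s15c.png',cv2.resize(b,None,fx=4.2,fy=4.2,interpolation=2))
z=load('s15.npz')
D=cloud(z)
k=(z['d']>0)&(D[...,2]>84)&(D[...,2]<112)&(D[...,0]>645)&(D[...,0]<690)&(D[...,1]>214)&(D[...,1]<270);print('core/tube y max',np.percentile(D[k][:,1],98),k.sum())
t0,t1=load('top0.npz'),load('t15.npz')
g=cv2.absdiff(t0['im'],t1['im']).max(2);
for n,(u,v) in dict(tray=(387,172),pot=(414,235),jar=(95,265)).items(): print(n,g[v-30:v+30,u-30:u+30].mean().round(1))
E
```

```text
time_s: 25.5
eef_pos: [664.6, -4.6, 77.0]
ee_rot: [0.005, 0.705, 0.709, -0.005]
force: [0.9, 0.5, 0.3]
grip_width: 0.756
time_s: 26.42
eef_pos: [665.4, -160.7, 187.6]
ee_rot: [0.005, 0.705, 0.709, -0.005]
force: [-0.4, 0.6, 0.5]
grip_width: 0.75
26.4167 [ 665.4 -160.7  187.6] [ 0.0053  0.7053  0.7089 -0.0051] [-0.4   0.71  1.   -0.01  1.43 -0.41] [ 0.022 -0.004  0.005 -0.001 -0.     0.002]
26.4667 [ 665.5 -160.2  187.6] [ 0.0053  0.7049  0.7092 -0.0052] [-0.4   0.71  1.   -0.01  1.43 -0.41] [ 0.011 -0.001  0.002 -0.001 -0.001 -0.002]
26.5167 [ 665.5 -160.   187.6] [ 0.0053  0.7048  0.7094 -0.0052] [-0.4   0.71  1.   -0.01  1.43 -0.41] [ 0.003  0.001 -0.    -0.001  0.    -0.003]
core/tube y max 238.86827705856902 86
tray 20.0
pot 15.7
jar 9.4
```

View pics/w15.png

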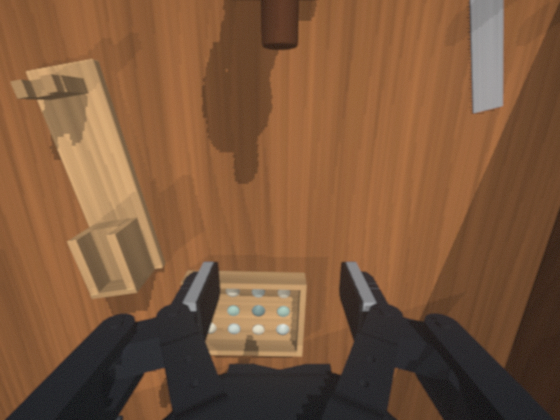

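View pics/s15c.png

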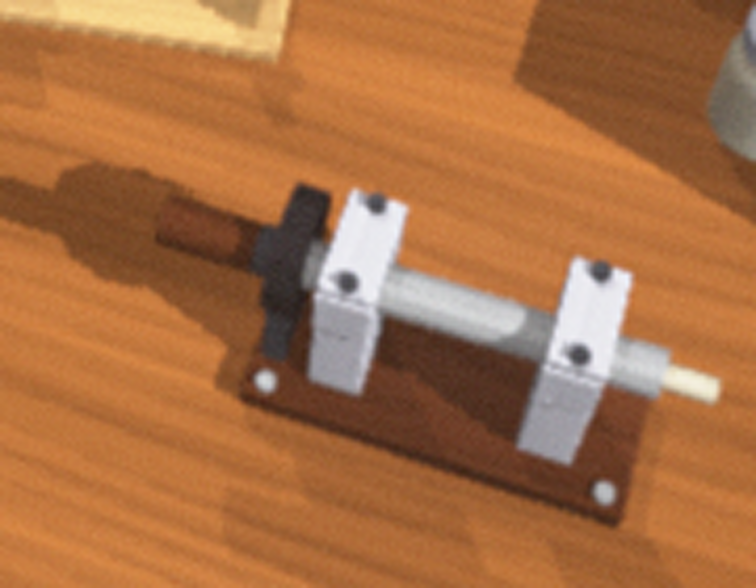

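View pics/t15.png

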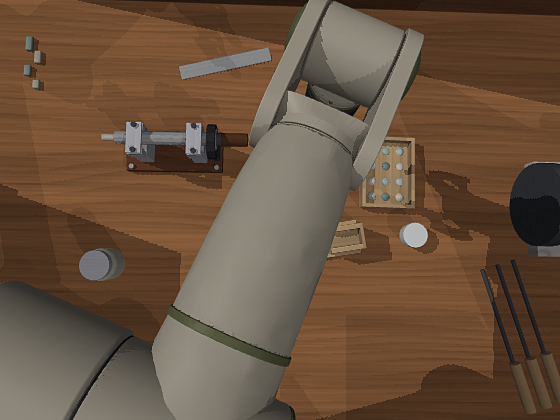

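The core end is at y 238.9, which is 24.6 mm beyond the far end. The handle is flush with the flange, and the tray, pot and jar are at the same pixels as at the start. Handing in.

```bash
python3 -c "
from rig import ctrl,sensors
s=sensors.sense();print(s['time_s'],s['force'],s['dq'].round(3));print(ctrl.finish_job())"
```

```text
26.5667 [0.1087122  0.00415325 0.52975338] [ 0.001  0.001  0.001 -0.003 -0.001 -0.002]
the job is handed in; nothing more can be done
None
```

The job is done and handed in at 26.6 s. The rod's handle sits against the flange, the core stands out of the far end, and the gripper is clear of everything.

- **Finding the bore:** I took the rod from the rack by its shaft. A tilted wrist view of the flange face put the bore about 5 mm to the +x side of the ring centre. I then felt forward in small steps, and the nose went in without touching the face, so no search was needed.
- **First push:** I pushed the rod about 81 mm in and let go.
- **Second push:** I took the handle near its middle and pushed on. The core resisted with about 7–8 N. Mid-push the axial reading rose to about 12 N with side forces of 2–5 N, so I shifted the hand slightly and they fell away.
- **Seating:** The hand stalled as the shoulder touched, at about 12 N. The highest wrist reading I saw was about 12.6 N. That is not the rod-to-tube contact force, which I could not measure directly.

**Last checks:**
- **Handle and core:** In the last scene picture the handle front is flush with the flange. The core's end measures 24.6 mm beyond the far end, against 25 mm at full travel. That puts the core joint near 0.0896; the 0.087 minimum would stand out 22 mm.
- **Bystanders:** By eye, the tray, pot and jar are at the same pixels in the top view as at the start. The numeric image difference for them (9–20 grey levels) proves nothing either way, since the arm and its shadow had changed.
- **Disagreements:** The wrist camera read the bench about 1.7 mm high, so I took the bore height from the other two cameras. After I released the handle the hand sprang about 2.7 mm forward as the pressure came off. The pictures afterwards show the rod still seated.

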